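# Transfer four sample vials to the grey rack in reverse order

### The arm

A 6-joint arm with a two-finger parallel gripper is mounted at the origin on the work surface. World frame = base frame: x ahead of the robot, y to its left, z up, the work surface at z = 0. Lengths are in mm, angles in rad, forces in N, time in s.
With the tool pointing down it reaches from about 350 to 775 mm from the base axis. Payload 7.3 kg.
Tool frame: the origin (TCP) lies on the centre line of the jaws, within the pads' length; the fingertips stand 22 mm ahead of it and the grasp point (between the pads) lies 3 mm ahead of it; z points along the fingers, y is the direction in which the jaws open and shut (so a half turn about z gives the same grasp; the last joint's range is limited). The gripper opens to 92 mm and grips with 3 to 60 N. Pads are 19 mm wide; open, the fingers measure 130 mm over their backs; the gripper's body (75 mm by 190 mm) begins 47 mm behind the grasp point.
Start: joints at [0.996, 0.342, 1.524, -0, 1.275, -0.146], TCP at [218.273, 477.496, 218.841] pointing down, gripper open.
Joint ranges: [-2.53, 2.53], [-0.77, 2.02], [0.04, 2.7], [-1, 4.14], [0.28, 2.66], [-3.11, 3.11]. Speed limits (rad/s): [2.57, 2.57, 3.14, 3.14, 3.14, 3.14].

### API

Orientations are given as [roll, pitch, yaw] about the fixed x, y, z axes, in that order (R = Rz(yaw) Ry(pitch) Rx(roll)).
In Python, from plant import get_obs, capture, close_job gives the robot as it stands.
- The arm moves only by the tool carry_out, never from a script. Its arguments are lists of equal length, an entry for each row: "xyz": the shift along the tool's x, y, z scaled (see below), a list of three; "dr": the turn, a rotation vector about the tool's x, y, z scaled (see below), a list of three. A call has 1 to 8 rows; each row shifts and turns the commanded pose from where the row before left it, along the tool's axes as they then stand; what a row does not reach is not made up. The controller multiplies each number of a shift by 0.06 m and each number of a turn by 8 degrees. A row lasts 1/8 s, in which the tool goes at most 62.5 mm and 10.7 degrees, less where a joint would pass 70% of its speed; a pose out of reach is approached as far as the arm can. A call with a number of a shift or a turn outside -1 to 1 is refused whole. A call with a gripper value outside its range is refused whole. "gripper" is the gripper's target within -1 to 1 (fully open at 1, half-way at 0, shut at -1), set as the call begins (left out, the last holds). The fingers move at their own pace and stop on an object; the grip force is fixed at half the most. Time passes only in rows, so rows that do not move let the fingers close. It gives the time, the measured TCP pose, the force and the opening at its end, in the units of the state.
- get_obs(): the state, without advancing time (a new reading comes with each control period).
- capture(name): name is "side" or "top"; returns a dict with "image" (384x512x3 uint8, blue, green, red), "fx", "fy", "cx", "cy" (pixels), "D" ([k1, k2, p1, p2, k3] as OpenCV has them; the pictures are not rectified), "pose" (4x4, takes a point from camera to world coordinates). Camera axes: x right, y up, looking along -z (the intrinsics and any distortion apply to the point x, -y, -z); pixel columns grow to the right and rows downward; lengths in mm; the calibration is good to about 2 mm. A picture is of the moment at which its call begins. There is no depth.
- close_job(): hands the job in, once; it reports no verdict.
The state is a dict: "time": time; "joint_positions": joint angles; "dq": joint speeds; "tau": joint torques, N m; "tool_pos": TCP position; "tcp_rot": TCP orientation; "contact_force": force on the tool from outside, world axes, zero at the start; "moment": the same for the moment, N m; "grip_width": finger opening in mm.
Only numpy, scipy, OpenCV 4.12 (cv2) and the standard library are available. Lean on these libraries where they do the work, as an engineer would, in place of code of your own. Each camera call takes 0.05 s, during which the arm holds its last target.

### The job

Move the four capped vials from the green rack into the grey rack in reverse order: the vial that stood next to the green rack's black end goes into the grey rack's well farthest from its black end, and so on along the row, so that the one that stood farthest from the green rack's black end finishes next to the grey rack's black end. Stand every vial upright on the floor of its own well and let go of it, and never let a vial tip over on the way.

Things in the scene. Friction and masses are not known exactly. Their poses are not given: they have to be found in the camera images.
- red_vial: loose capped sample vial, 75 mm tall, 50 g or so: white cylinder 26 mm in diameter with a broad red band, and on top a red screw cap, 28 mm in diameter and 20 mm high. Origin: centre of its underside; z is its upright axis. Starts upright in the green rack, in the well beside its colour's label
- yellow_vial: loose capped sample vial, 75 mm tall, 50 g or so: white cylinder 26 mm in diameter with a broad yellow band, and on top a yellow screw cap, 28 mm in diameter and 20 mm high. Origin: centre of its underside; z is its upright axis. Starts upright in the green rack, in the well beside its colour's label
- blue_vial: loose capped sample vial, 75 mm tall, 50 g or so: white cylinder 26 mm in diameter with a broad blue band, and on top a blue screw cap, 28 mm in diameter and 20 mm high. Origin: centre of its underside; z is its upright axis. Starts upright in the green rack, in the well beside its colour's label
- white_vial: loose capped sample vial, 75 mm tall, 50 g or so: all white: cylinder 26 mm in diameter, and on top a screw cap, 28 mm in diameter and 20 mm high. Origin: centre of its underside; z is its upright axis. Starts upright in the green rack, in the well beside its colour's label
- red_label: flat red label, 16 x 40 x 3 mm, fixed on the green rack's ledge beside the well in which the red vial starts; it stays there and shows where that vial stood. Origin: centre of its underside, 24 mm above the bench; axes parallel to the green rack's; the well's centre lies 41.5 mm away along its +x
- yellow_label: flat yellow label, 16 x 40 x 3 mm, fixed on the green rack's ledge beside the well in which the yellow vial starts; it stays there and shows where that vial stood. Origin: centre of its underside, 24 mm above the bench; axes parallel to the green rack's; the well's centre lies 41.5 mm away along its +x
- blue_label: flat blue label, 16 x 40 x 3 mm, fixed on the green rack's ledge beside the well in which the blue vial starts; it stays there and shows where that vial stood. Origin: centre of its underside, 24 mm above the bench; axes parallel to the green rack's; the well's centre lies 41.5 mm away along its +x
- white_label: flat white label, 16 x 40 x 3 mm, fixed on the green rack's ledge beside the well in which the white vial starts; it stays there and shows where that vial stood. Origin: centre of its underside, 24 mm above the bench; axes parallel to the green rack's; the well's centre lies 41.5 mm away along its +x
- green_rack: green rack, fixed, at any yaw: a row of 4 square wells. Origin: centre under the wells; y along the row to its BLACK end block (30 mm high), z up. Well centres x 0, y -84, -28, 28, 84 mm; 41 mm wide, floor at z 6, rack top z 24, 15 mm walls between. Covers x -52 to 31, y -120 to 136 mm. Holds the vials at the start in any order; coloured labels on its -x ledge
- grey_rack: light grey rack, fixed, at any yaw: a row of 4 square wells. Origin: centre under the wells; y along the row to its BLACK end block (30 mm high), z up. Well centres x 0, y -84, -28, 28, 84 mm; 41 mm wide, floor at z 6, rack top z 24, 15 mm walls between. Covers x -52 to 31, y -120 to 136 mm. Empty at the start; blank paper labels on its -x ledge

How it is judged:
By the outcome, as a careful person would: the job done as asked, in the order asked, and still so for the second after the job is handed in, with the robot touching nothing.
It also fails if it takes over 106 s, if anything falls off the work surface, if the arm or the gripper's body presses on something with over 40 N, if the wrist force passes 120 N, or if a joint passes its speed limit or range.

## Working session

There is one attempt and no reset: what is moved stays moved. The work goes in short steps, Python scripts to look and compute and a tool call to move; the robot and the scene stay as the last step left them, time stands still between calls to the robot, and variables do not carry over. Pictures are saved under pics/ and viewed, and the job is handed in when it is done.

Besides the shell and the picture viewer there is one more tool, called after ">>>" as a command line: name --argument value ..., lists and objects as JSON in quotes. carry_out: Moves the arm, as the interface text tells. Shifts and turns lie within -1 to 1; 1 stands for 0.06 m of shift or 8 degrees of turn. Its arguments: {"type":"object","properties":{"xyz":{"type":"array"},"dr":{"type":"array"},"gripper":{"type":"number"}},"required":["xyz","dr"]}

```bash
mkdir -p pics; ls; python3 - <<'E'
from plant import *
import cv2,pickle
o=get_obs();print({k:o[k] for k in('time','tool_pos','tcp_rot','grip_width','contact_force')})
d={}
for n in('top','side'):
    c=capture(n);d[n]=c;cv2.imwrite(f'pics/{n}0.png',c['image']);print(n,c['fx'],c['fy'],c['cx'],c['cy'],c['D'],c['pose'])
pickle.dump(d,open('c0.pkl','wb'))
E
```

```text
pics
{'time': 0.0, 'tool_pos': array([218.03310222, 477.11921712, 218.14674036]), 'tcp_rot': array([-3.14006179e+00, -2.30540906e-04,  2.71277500e+00]), 'grip_width': 91.80863988744667, 'contact_force': array([-0.34876509,  0.20497438, -0.93928371])}
top 412.38958239492854 412.38958239492854 249.40360775011905 195.38224893673393 [-0.01043856  0.          0.          0.          0.        ] [[-2.67605290e-02  9.93888107e-01 -1.07099507e-01  4.30719186e+02]
 [-9.99048409e-01 -2.28994954e-02  3.71199440e-02  2.10124950e+00]
 [ 3.44405462e-02  1.07990942e-01  9.93555134e-01  9.54220199e+02]
 [ 0.00000000e+00  0.00000000e+00  0.00000000e+00  1.00000000e+00]]
side 388.8759614693688 388.8759614693688 252.34335670575493 190.7376192068271 [-0.11427046  0.          0.          0.          0.        ] [[-9.97702089e-01  3.87879271e-02 -5.55521248e-02  4.68730419e+02]
 [-6.76713055e-02 -5.30093139e-01  8.45234795e-01  8.76104489e+02]
 [ 3.33710534e-03  8.47051805e-01  5.31499862e-01  6.03561672e+02]
 [ 0.00000000e+00  0.00000000e+00  0.00000000e+00  1.00000000e+00]]
```

View pics/top0.png

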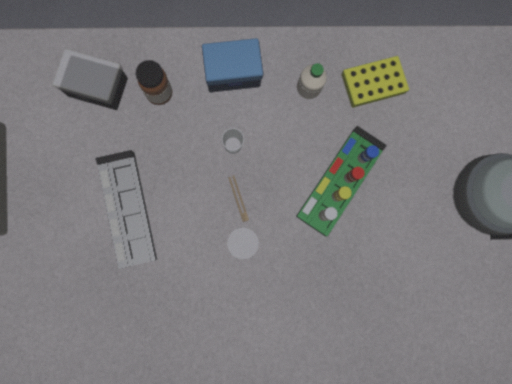

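View pics/side0.png

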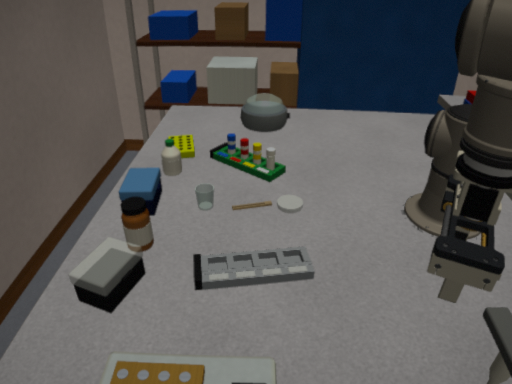

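The top view shows the green rack at about (342,180), with its black end upper right. From that end the order is blue, red, yellow, white. The grey rack is at about (128,210), with its black end at (115,157). Next I zoom in to measure.

```bash
cat > h.py <<'E'
import numpy as np,cv2
def cam(c):
    K=np.array([[c['fx'],0,c['cx']],[0,c['fy'],c['cy']],[0,0,1.]]);T=np.linalg.inv(c['pose'])
    F=np.diag([1,-1,-1.]);R=F@T[:3,:3];t=F@T[:3,3]
    return K,np.array(c['D'],float),R,t
def proj(c,P):
    K,D,R,t=cam(c);return cv2.projectPoints(np.asarray(P,float).reshape(-1,3),cv2.Rodrigues(R)[0],t,K,D)[0][:,0]
def unproj(c,uv,z):
    K,D,R,t=cam(c);n=cv2.undistortPoints(np.asarray(uv,float).reshape(-1,1,2),K,D)[:,0]
    d=np.c_[n,np.ones(len(n))]@R;o=-R.T@t
    return o+d*((z-o[2])/d[:,2])[:,None]
E
python3 - <<'E'
import pickle,cv2,numpy as np
d=pickle.load(open('c0.pkl','rb'))
t=d['top']['image'];s=d['side']['image']
cv2.imwrite('pics/z1.png',np.hstack([cv2.resize(t[120:240,290:395],None,fx=5,fy=5,interpolation=2)[:600]]))
cv2.imwrite('pics/z2.png',cv2.resize(t[145:275,85:165],None,fx=4.5,fy=4.5,interpolation=2))
cv2.imwrite('pics/z3.png',cv2.resize(s[125:185,195:300],None,fx=7,fy=7,interpolation=2))
E
```

```text
(no output)
```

View pics/z1.png

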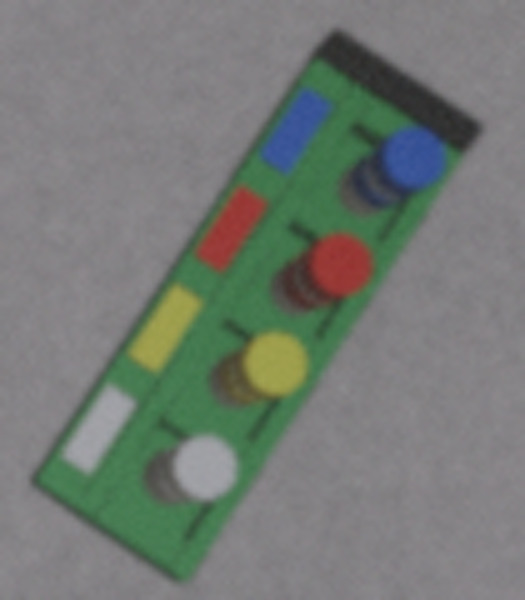

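View pics/z2.png

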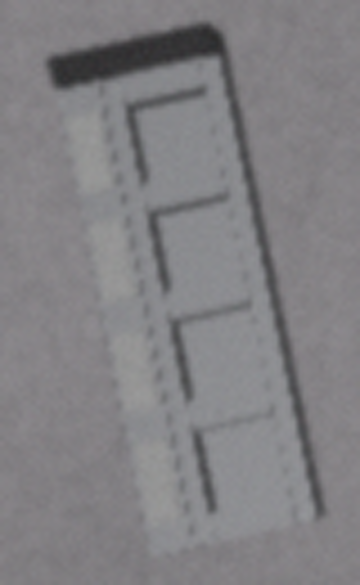

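View pics/z3.png

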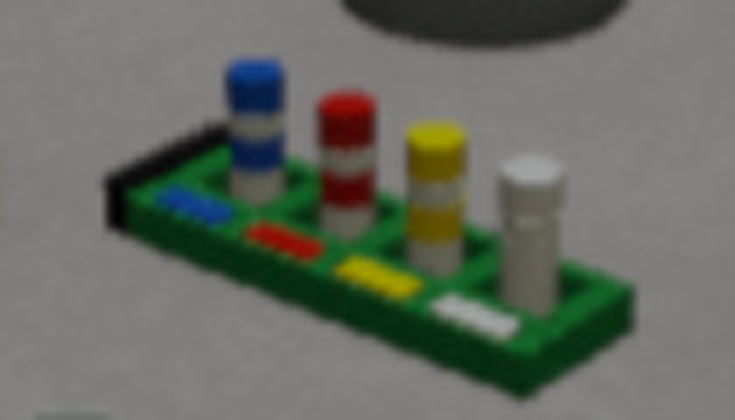

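```bash
cat > m.py <<'E'
from h import *;import pickle
from scipy.optimize import least_squares
d=pickle.load(open('c0.pkl','rb'));T=d['top'];S=d['side']
zz=lambda p,f,o:(np.array(p,float)+.5)/f-.5+np.array(o)
ys=np.array([84,28,-28,-84.])
def W(p,L):
    c,s=np.cos(p[2]),np.sin(p[2]);L=np.asarray(L,float)
    return np.c_[p[0]+c*L[:,0]-s*L[:,1],p[1]+s*L[:,0]+c*L[:,1],L[:,2]]
gl=zz([(297,131),(232,229),(166,329),(99,429)],5,(290,120))
gc=zz([(415,158),(341,265),(275,364),(206,467)],5,(290,120))
caps=unproj(T,gc,81)
GL=[(-41.5,y,27) for y in ys]
def fit(L,uv,p0):
    r=least_squares(lambda p:(proj(T,W(p,L))-uv).ravel(),p0);print('fit',r.x,'res',np.abs(r.fun).max());return r.x
w0=unproj(T,gl,27);v=w0[0]-w0[3];yaw=np.arctan2(-v[0],v[1])
g=fit(GL,gl,[*w0[:,:2].mean(0),yaw])
print('caps',caps.round(1)); print('wells',W(g,[(0,y,0) for y in ys]).round(1))
kl=zz([(127,101),(149,210),(171,319),(193,429)],4.5,(85,145))
KL=[(-20.5,y+20.5,24) for y in ys]
w0=unproj(T,kl,24);v=w0[0]-w0[3];yaw=np.arctan2(-v[0],v[1])
k=fit(KL,kl,[*w0[:,:2].mean(0),yaw])
print('greywells',W(k,[(0,y,0) for y in ys]).round(1))
# side view cap centres
sc=zz([(256,68),(347,103),(437,133),(532,167)],7,(195,125))
print('side caps',unproj(S,sc,81).round(1))
def box(c,im,p,f,o,col):
    for z,a in((24,1),(0,1)):
        q=zz([0,0],1,(0,0))
        u=lambda L:np.round((proj(c,W(p,L))+.5-np.array(o))*f-.5).astype(int)
        cv2.polylines(im,[u([(-52,-120,z),(31,-120,z),(31,136,z),(-52,136,z)])],1,col)
    for y in ys: cv2.polylines(im,[u([(a*20.5,y+b*20.5,24) for a,b in((-1,-1),(1,-1),(1,1),(-1,1))])],1,(0,255,255))
if __name__=='__main__':
  for n,c,p,o,sz,f in(('a',T,g,(290,120),(105,120),5),('b',T,k,(85,145),(80,130),4.5),('c',S,g,(195,125),(105,60),6),('d',S,k,(185,235),(135,60),5)):
    im=cv2.resize(c['image'][o[1]:o[1]+sz[1],o[0]:o[0]+sz[0]],None,fx=f,fy=f,interpolation=2);box(c,im,p,f,o,(255,0,255));cv2.imwrite(f'pics/o{n}.png',im)
  A,B,C,D=[cv2.imread(f'pics/o{n}.png') for n in'abcd']
  def pad(i,h,w):return cv2.copyMakeBorder(i,0,h-i.shape[0],0,w-i.shape[1],0)
  cv2.imwrite('pics/oab.png',np.hstack([pad(A,600,525),pad(B,600,270+100)[:,:275]]) if 0 else np.hstack([pad(A,600,525),cv2.resize(B,(270,438))[:0] if 0 else pad(cv2.resize(B,None,fx=.75,fy=.75),600,275)]))
  w=max(C.shape[1],D.shape[1]);cv2.imwrite('pics/ocd.png',cv2.resize(np.vstack([pad(C,C.shape[0],w),pad(D,D.shape[0],w)]),None,fx=.85,fy=.85))
E
python3 m.py
```

```text
fit [ 548.37405684 -250.84721569   -2.19521859] res 0.08302937915158282
caps [[ 615.6 -302.    81. ]
 [ 569.  -266.7   81. ]
 [ 526.6 -235.6   81. ]
 [ 483.  -203.5   81. ]]
wells [[ 616.5 -300.     0. ]
 [ 571.1 -267.2    0. ]
 [ 525.7 -234.5    0. ]
 [ 480.2 -201.7    0. ]]
fit [503.9136096  233.78078148  -1.36917692] res 0.17781767986997465
greywells [[586.2 250.6   0. ]
 [531.3 239.4   0. ]
 [476.5 228.2   0. ]
 [421.6 217.    0. ]]
side caps [[ 616.8 -299.5   81. ]
 [ 570.7 -263.2   81. ]
 [ 527.6 -234.1   81. ]
 [ 484.1 -202.5   81. ]]
```

View pics/oab.png

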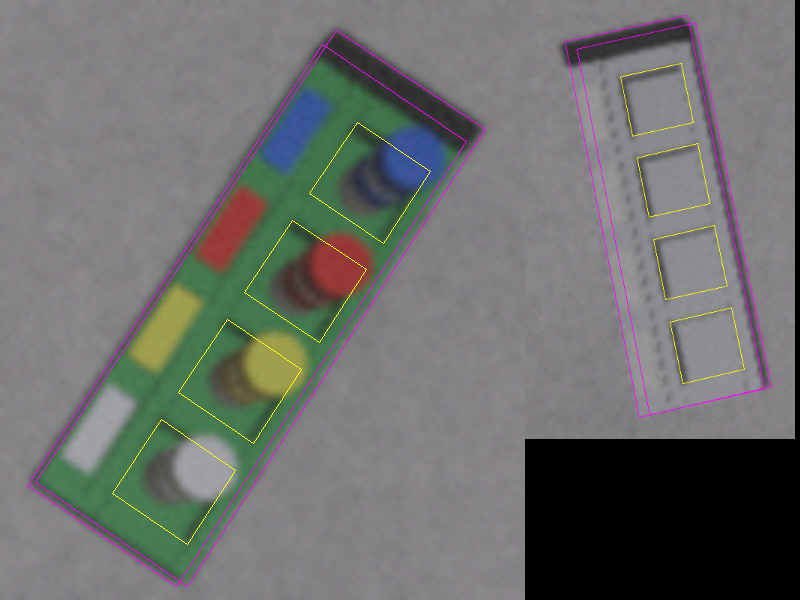

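View pics/ocd.png

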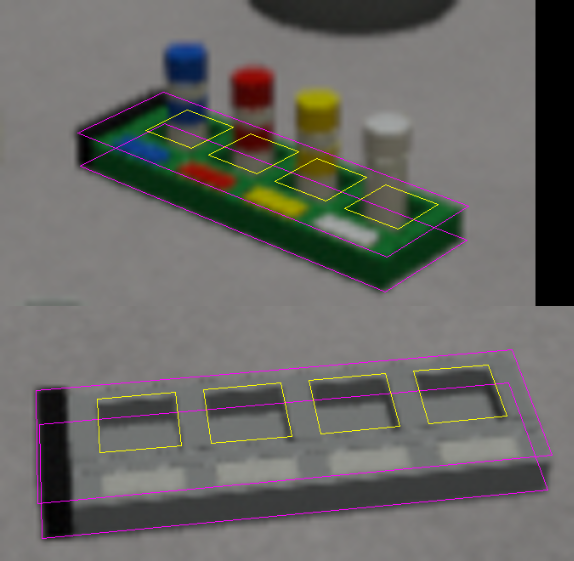

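```bash
cat > plan.py <<'E'
import sys,numpy as np,json
from plant import get_obs
from scipy.spatial.transform import Rotation as Ro
# usage: plan.py step_mm x y z yaw [x y z yaw ...]
a=[float(v) for v in sys.argv[1:]];st=a[0];wp=np.array(a[1:]).reshape(-1,4)
o=get_obs();p=np.array(o['tool_pos']);R=Ro.from_euler('xyz',o['tcp_rot'])
print('t',round(o['time'],2),'p',p.round(1),'rot',np.round(o['tcp_rot'],4),'w',round(o['grip_width'],1),'F',np.round(o['contact_force'],1),'j',np.round(o['joint_positions'],2))
rows=[]
for w in wp:
    q=w[:3];Rt=Ro.from_euler('xyz',[np.pi,0,w[3]])
    rv=(R.inv()*Rt).as_rotvec()
    n=max(1,int(np.ceil(max(np.linalg.norm(q-p)/st,np.degrees(np.linalg.norm(rv))/7))))
    for i in range(n):
        dl=R.inv().apply((q-p)/(n-i))/60
        rv=(R.inv()*Rt).as_rotvec()/(n-i)/np.radians(8)
        dl=dl.round(3);rv=rv.round(3)
        rows.append((dl.tolist(),rv.tolist()))
        p=p+R.apply(dl*60);R=R*Ro.from_rotvec(rv*np.radians(8))
    print('end',p.round(1),'rows',len(rows))
for i in range(0,len(rows),8):
    print('xyz',json.dumps([r[0] for r in rows[i:i+8]]));print('dr ',json.dumps([r[1] for r in rows[i:i+8]]))
E
python3 -c "
from m import *
print('bottle',unproj(T,[(158,100)],0),unproj(T,[(150,72)],110),'glass',unproj(T,[(233,145)],0))"
python3 plan.py 55 616.2 -300.8 190 2.517
```

```text
fit [ 548.37405684 -250.84721569   -2.19521859] res 0.08302937915158282
caps [[ 615.6 -302.    81. ]
 [ 569.  -266.7   81. ]
 [ 526.6 -235.6   81. ]
 [ 483.  -203.5   81. ]]
wells [[ 616.5 -300.     0. ]
 [ 571.1 -267.2    0. ]
 [ 525.7 -234.5    0. ]
 [ 480.2 -201.7    0. ]]
fit [503.9136096  233.78078148  -1.36917692] res 0.17781767986997465
greywells [[586.2 250.6   0. ]
 [531.3 239.4   0. ]
 [476.5 228.2   0. ]
 [421.6 217.    0. ]]
side caps [[ 616.8 -299.5   81. ]
 [ 570.7 -263.2   81. ]
 [ 527.6 -234.1   81. ]
 [ 484.1 -202.5   81. ]]
bottle [[766.15739955 177.31545601   0.        ]] [[788.93674469 173.82107202 110.        ]] glass [[653.89506698   1.93395007   0.        ]]
t 0.1 p [218.1 477.2 218.2] rot [-3.1403e+00 -2.0000e-04  2.7128e+00] w 91.7 F [-0.1  0.3 -0.7] j [ 1.    0.34  1.52 -0.    1.28 -0.15]
end [ 616.2 -300.8  190. ] rows 16
xyz [[-0.714, -0.565, 0.03], [-0.721, -0.556, 0.03], [-0.728, -0.547, 0.03], [-0.734, -0.538, 0.03], [-0.741, -0.529, 0.03], [-0.747, -0.52, 0.03], [-0.754, -0.51, 0.03], [-0.76, -0.501, 0.03]]
dr  [[-0.001, -0.0, 0.088], [-0.001, -0.0, 0.088], [-0.001, -0.0, 0.088], [-0.001, -0.0, 0.088], [-0.0, -0.0, 0.088], [-0.001, -0.0, 0.088], [-0.0, -0.0, 0.087], [-0.001, -0.0, 0.088]]
xyz [[-0.766, -0.492, 0.029], [-0.772, -0.482, 0.029], [-0.778, -0.473, 0.029], [-0.783, -0.464, 0.03], [-0.789, -0.454, 0.029], [-0.795, -0.444, 0.029], [-0.8, -0.434, 0.03], [-0.805, -0.425, 0.029]]
dr  [[-0.0, -0.0, 0.087], [-0.001, -0.0, 0.088], [-0.0, -0.0, 0.087], [-0.001, -0.0, 0.088], [-0.0, -0.0, 0.087], [-0.001, -0.0, 0.088], [-0.0, -0.0, 0.087], [-0.001, -0.001, 0.088]]
```

>>> carry_out --xyz '[[-0.71, -0.57, 0.03], [-0.72, -0.56, 0.03], [-0.73, -0.55, 0.03], [-0.73, -0.54, 0.03], [-0.74, -0.53, 0.03], [-0.75, -0.52, 0.03], [-0.75, -0.51, 0.03], [-0.76, -0.5, 0.03]]' --dr '[[0, 0, 0.09], [0, 0, 0.09], [0, 0, 0.09], [0, 0, 0.09], [0, 0, 0.09], [0, 0, 0.09], [0, 0, 0.09], [0, 0, 0.09]]' --gripper 1

```text
time: 1.1
tool_pos: [416.5, 86.1, 204.3]
tcp_rot: [3.141, -0.0, 2.612]
contact_force: [0.9, 1.1, 0.1]
grip_width: 91.5
```

>>> carry_out --xyz '[[-0.77, -0.49, 0.03], [-0.77, -0.48, 0.03], [-0.78, -0.47, 0.03], [-0.78, -0.46, 0.03], [-0.79, -0.45, 0.03], [-0.8, -0.44, 0.03], [-0.8, -0.43, 0.03], [-0.7, -0.35, 0.0]]' --dr '[[0, 0, 0.09], [0, 0, 0.09], [0, 0, 0.09], [0, 0, 0.09], [0, 0, 0.09], [0, 0, 0.09], [0, 0, 0.09], [0, 0, 0]]'

```text
time: 2.1
tool_pos: [612.6, -295.5, 190.8]
tcp_rot: [3.142, -0.001, 2.523]
contact_force: [1.2, -0.2, 0.3]
grip_width: 91.7
```

>>> carry_out --xyz '[[0, 0, 0], [0, 0, 0]]' --dr '[[0, 0, 0], [0, 0, 0]]'

```text
time: 2.35
tool_pos: [611.8, -293.1, 191.0]
tcp_rot: [3.141, -0.002, 2.524]
contact_force: [0.4, 0.4, -0.3]
grip_width: 91.7
```

```bash
python3 plan.py 40 616.2 -300.8 150 2.517 616.2 -300.8 73 2.517
```

```text
t 2.35 p [ 611.8 -293.1  191. ] rot [ 3.1413e+00 -1.9000e-03  2.5242e+00] w 91.7 F [ 0.4  0.4 -0.3] j [-0.56  0.65  1.08  0.    1.41 -1.51]
end [ 616.2 -300.8  150. ] rows 2
end [ 616.2 -300.8   73. ] rows 4
xyz [[-0.068, -0.032, 0.341], [-0.067, -0.031, 0.342], [0.0, 0.0, 0.642], [0.0, 0.0, 0.641]]
dr  [[0.001, -0.007, 0.026], [0.001, -0.007, 0.026], [0.0, 0.0, -0.0], [0.0, 0.0, -0.0]]
```

>>> carry_out --xyz '[[-0.07, -0.03, 0.34], [-0.06, -0.03, 0.34], [0, 0, 0.32], [0, 0, 0.32], [0, 0, 0.32], [0, 0, 0.32], [0, 0, 0], [0, 0, 0]]' --dr '[[0, 0, 0.03], [0, 0, 0.03], [0, 0, 0], [0, 0, 0], [0, 0, 0], [0, 0, 0], [0, 0, 0], [0, 0, 0]]'

```text
time: 3.35
tool_pos: [617.0, -300.6, 75.5]
tcp_rot: [3.141, 0.001, 2.517]
contact_force: [-0.2, -0.1, 0.9]
grip_width: 92.0
```

```bash
cat > look.py <<'E'
import sys,cv2,numpy as np
from plant import *
n=sys.argv[1];o=list(map(int,sys.argv[2:10]))
t=capture('top')['image'];s=capture('side')['image']
c=lambda i,o:cv2.resize(i[o[1]:o[3],o[0]:o[2]],(400,400*(o[3]-o[1])//(o[2]-o[0])),interpolation=2)
A,B=c(t,o[:4]),c(s,o[4:]);h=max(len(A),len(B))
p=lambda i:cv2.copyMakeBorder(i,0,h-len(i),0,0,0)
cv2.imwrite(f'pics/{n}.png',np.hstack([p(A),p(B)])[:600])
E
python3 plan.py 40 616.2 -300.8 73 2.517; python3 look.py l1 290 100 410 240 170 70 310 200
```

```text
t 3.35 p [ 617.  -300.6   75.5] rot [3.1414e+00 1.4000e-03 2.5167e+00] w 92.0 F [-0.2 -0.1  0.9] j [-0.57  0.76  1.2   0.    1.18 -1.51]
end [ 616.2 -300.8   73. ] rows 1
xyz [[0.009, -0.01, 0.042]]
dr  [[0.002, 0.01, -0.002]]
```

View pics/l1.png

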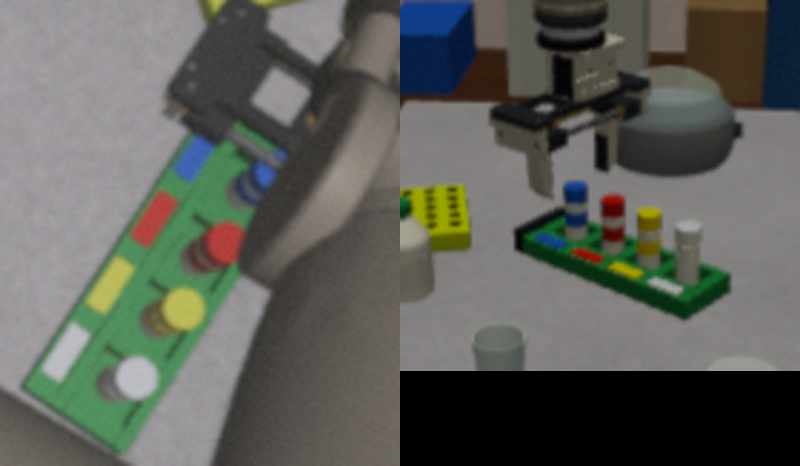

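```bash
cat > ov.py <<'E'
from h import *;from plant import *;import sys
from scipy.spatial.transform import Rotation as Ro
o=get_obs();R=Ro.from_euler('xyz',o['tcp_rot']);p=np.array(o['tool_pos']);print(o['time'],p,o['grip_width'])
w=o['grip_width']/2
P=[p+R.apply(v) for v in([0,0,0],[0,0,22],[0,w,22],[0,-w,22],[0,w,-44],[0,-w,-44])]
for n in('top','side'):
    c=capture(n);im=cv2.resize(c['image'],None,fx=1.5,fy=1.5)
    for q,col in zip(proj(c,P),[(0,255,255),(0,165,255),(255,0,255),(255,255,0),(0,0,255),(0,255,0)]):cv2.circle(im,tuple(int(v*1.5) for v in q),3,col,-1)
    cv2.imwrite(f'pics/{sys.argv[1]}_{n}.png',im)
E
python3 ov.py v1
```

```text
3.45 [ 617.13553317 -301.09337587   75.69471745] 92.14072281127405
```

View pics/v1_side.png

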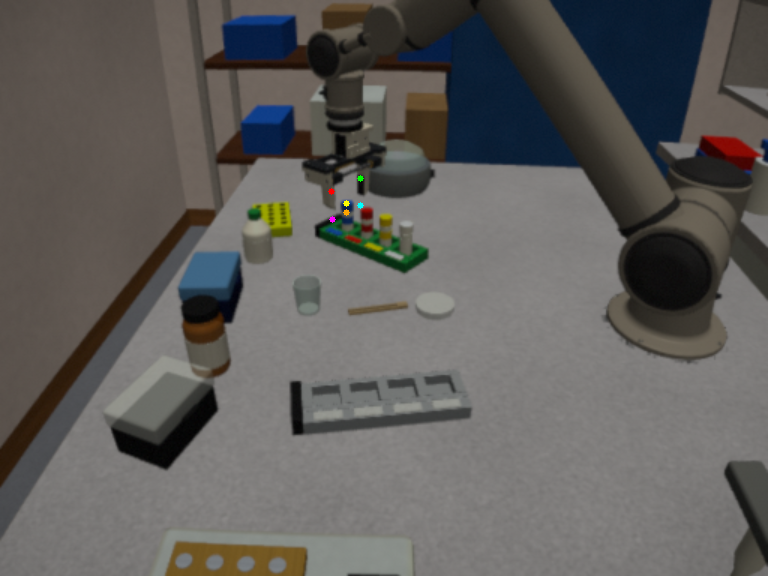

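View pics/v1_top.png

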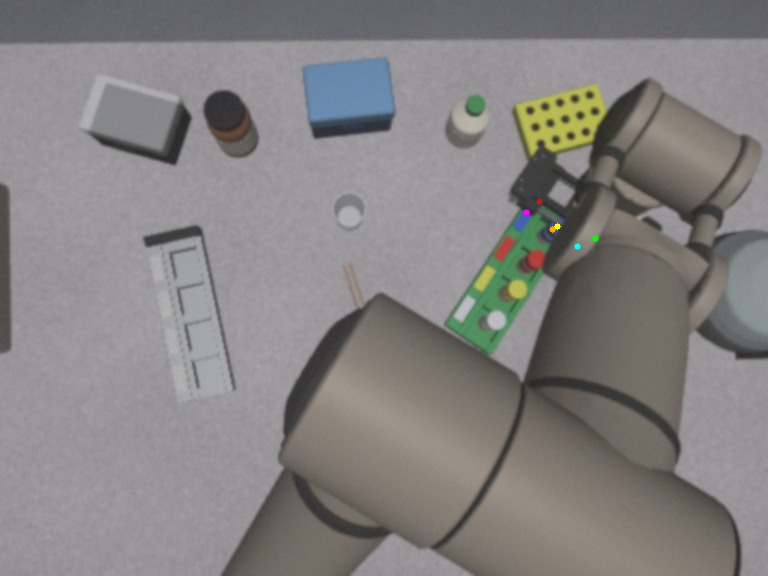

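```bash
python3 - <<'E'
from h import *;import pickle
from scipy.spatial.transform import Rotation as Ro
d=pickle.load(open('c0.pkl','rb'));c=d['side']
p=np.array([218.1,477.2,218.2]);R=Ro.from_euler('xyz',[-3.1403,0,2.7128])
im=cv2.resize(c['image'][150:384,380:512],None,fx=2.5,fy=2.5)
for z,col in((22,(0,0,255)),(-44,(0,255,0))):
  for w in(-46,46):
    q=(proj(c,[p+R.apply([0,w,z])])[0]-[380,150])*2.5;print(z,w,q);cv2.circle(im,tuple(q.astype(int)),4,col,-1)
cv2.imwrite('pics/s0.png',im)
c=__import__('plant').capture('side');cv2.imwrite('pics/s1.png',cv2.resize(c['image'][60:180,170:310],None,fx=5,fy=5))
E
```

```text
22 -46 [166.81810244 300.76148339]
22 46 [148.95735549 405.79429438]
-44 -46 [198.42084876 216.47633189]
-44 46 [185.07573991 318.10300262]
```

View pics/s0.png

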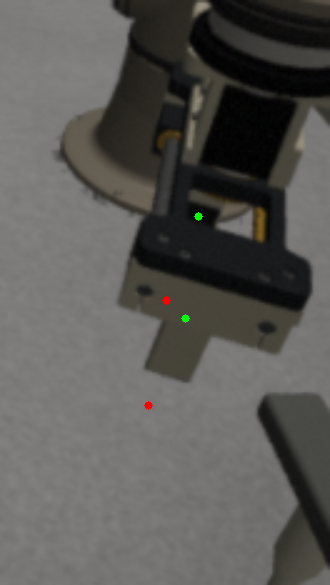

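View pics/s1.png

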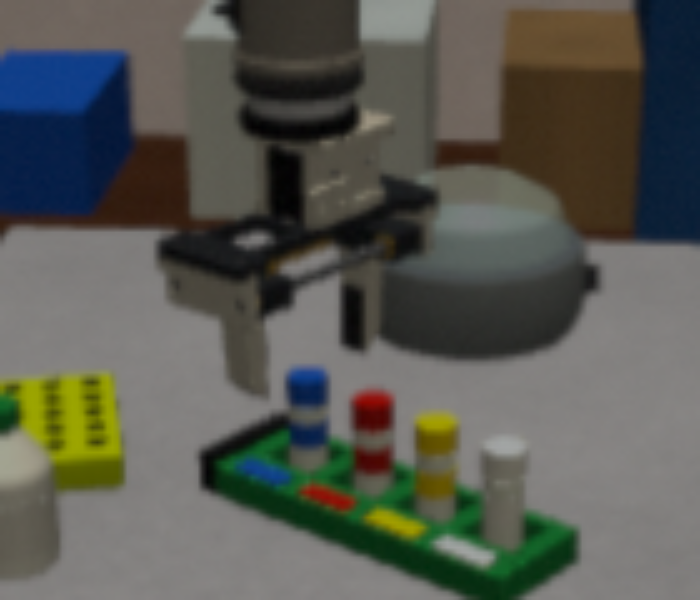

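```bash
python3 - <<'E'
from plant import capture
import cv2
c=capture('top');cv2.imwrite('pics/t1.png',cv2.resize(c['image'][85:185,320:430],None,fx=6,fy=6,interpolation=2))
c=capture('side');cv2.imwrite('pics/s2.png',cv2.resize(c['image'][70:150,195:275],None,fx=7,fy=7,interpolation=2))
E
```

```text
(no output)
```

View pics/t1.png

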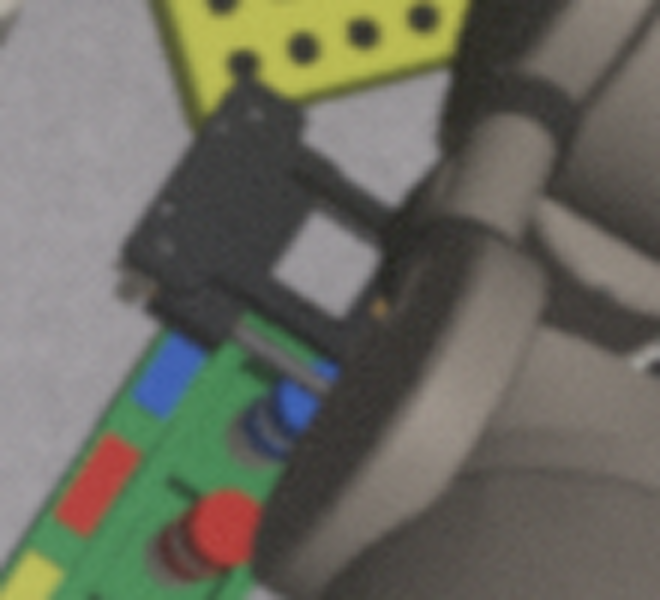

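View pics/s2.png

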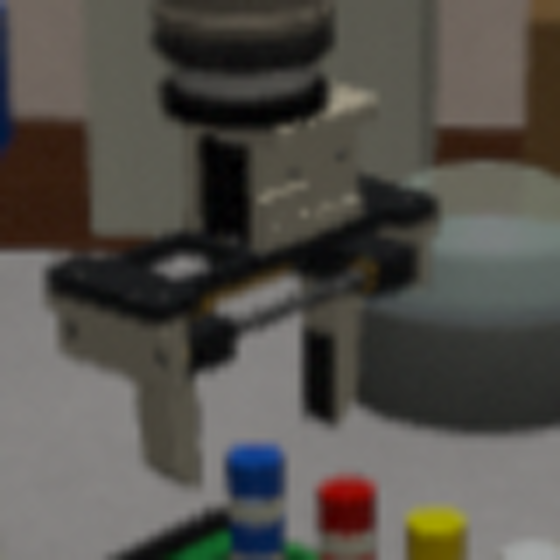

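```bash
cat > tri.py <<'E'
from h import *
def tri(ct,ut,cs,us):
    P=[];n=[]
    for c,u in((ct,ut),(cs,us)):
        K,D,R,t=cam(c);P.append(np.c_[R,t]);n.append(cv2.undistortPoints(np.array(u,float).reshape(1,1,2),K,D)[0].T)
    X=cv2.triangulatePoints(P[0],P[1],n[0],n[1]);X=(X[:3]/X[3]).T
    return X[0].round(1),(proj(ct,X)-ut).round(1),(proj(cs,X)-us).round(1)
E
python3 - <<'E'
from tri import *;import pickle
d=pickle.load(open('c0.pkl','rb'))
from scipy.spatial.transform import Rotation as Ro
p=np.array([617.1,-301,75.6]);R=Ro.from_euler('xyz',[3.1414,0,2.5167])
for a,b in(((360.8,98),(202.1,109.3)),((340.8,127.5),(221.4,113.6))):
    r=tri(d['top'],a,d['side'],b);print(*r,'tool',R.inv().apply(r[0]-p).round(1))
E
```

```text
[ 699.  -249.   184.5] [[0.  0.3]] [[-0.2 -0. ]] tool [ -36.    90.1 -108.9]
[ 636.1 -205.4  189.3] [[0.1 2. ]] [[-1.3 -0.3]] tool [  40.5   88.7 -113.7]
```

```bash
python3 - <<'E'
from h import *;import pickle
from scipy.optimize import least_squares
from scipy.spatial.transform import Rotation as Ro
d=pickle.load(open('c0.pkl','rb'));c=d['side']
for p,rot,uv in(([218.1,477.2,218.2],[-3.1403,0,2.7128],[(145/2.5+380,370/2.5+150),(190/2.5+380,382/2.5+150)]),
  ([617.1,-301,75.6],[3.1414,0,2.5167],[(150/7+195,465/7+70),(200/7+195,485/7+70)])):
    R=Ro.from_euler('xyz',rot);p=np.array(p);uv=np.array(uv)
    f=lambda q,y:(proj(c,[p+R.apply([q[0]+s*9.5,y,q[1]]) for s in(-1,1)])-uv).ravel()
    for y in(60,65):
        r=least_squares(f,[0,0],args=(y,));print(y,r.x,r.fun.round(1))
E
```

```text
60 [  0.64452383 -15.71904771] [ 1.5 -0.1 -1.5  0. ]
65 [ -0.12813003 -20.27092069] [ 1.4 -0.1 -1.4  0. ]
60 [  7.24964408 -14.79658024] [ 1.4  0.6 -1.4 -0.6]
65 [ 12.21012512 -17.97110621] [ 1.4  0.6 -1.4 -0.6]
```

The pictures put the fingertips roughly 35 mm higher than the reported TCP implies. Closing here is a harmless test: either the jaws stop on the cap or they shut above it.

>>> carry_out --xyz '[[0, 0, 0], [0, 0, 0], [0, 0, 0], [0, 0, 0], [0, 0, 0], [0, 0, 0]]' --dr '[[0, 0, 0], [0, 0, 0], [0, 0, 0], [0, 0, 0], [0, 0, 0], [0, 0, 0]]' --gripper -1

```text
time: 4.45
tool_pos: [616.6, -301.1, 74.2]
tcp_rot: [3.141, -0.0, 2.516]
contact_force: [-1.1, 0.2, 0.1]
grip_width: 35.9
```

```bash
python3 - <<'E'
from plant import *
import cv2
o=get_obs();print(o['time'],o['tool_pos'],o['grip_width'],o['contact_force'])
c=capture('side');cv2.imwrite('pics/s3.png',cv2.resize(c['image'][70:170,185:275],None,fx=6,fy=6,interpolation=2))
E
```

```text
4.45 [ 616.56864801 -301.10092842   74.1913525 ] 35.86212439525148 [-1.10481089  0.15940754  0.14703253]
```

View pics/s3.png

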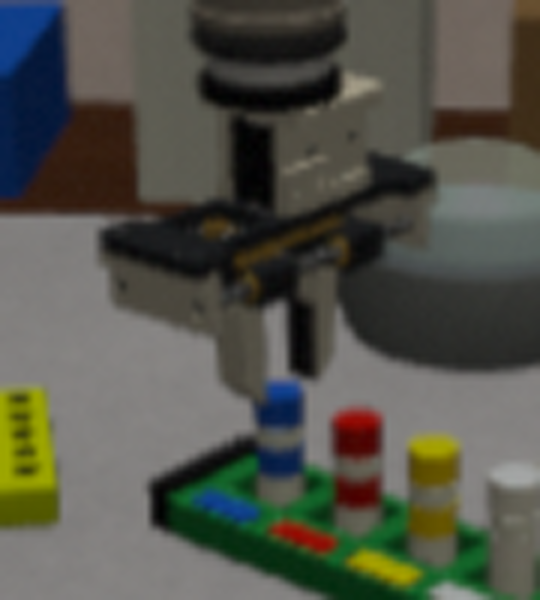

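>>> carry_out --xyz '[[0, 0, 0], [0, 0, 0], [0, 0, 0], [0, 0, 0]]' --dr '[[0, 0, 0], [0, 0, 0], [0, 0, 0], [0, 0, 0]]' --gripper -1

```text
time: 5.0
tool_pos: [616.6, -301.1, 74.2]
tcp_rot: [3.141, -0.0, 2.516]
contact_force: [-0.0, 0.0, 0.9]
grip_width: 0.6
```

```bash
python3 - <<'E'
from plant import *
import cv2
o=get_obs();print(o['time'],o['tool_pos'],o['grip_width'],o['contact_force'])
c=capture('side');cv2.imwrite('pics/s4.png',cv2.resize(c['image'][70:170,185:275],None,fx=6,fy=6,interpolation=2))
E
```

```text
5.0 [ 616.56537588 -301.11270932   74.21308692] 0.5759463989540132 [-0.0495184   0.01673251  0.93101811]
```

View pics/s4.png

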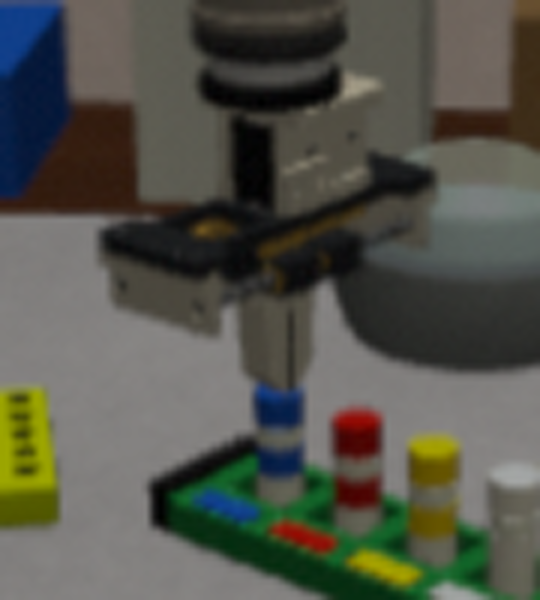

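```bash
python3 - <<'E'
from h import *;import pickle
d=pickle.load(open('c0.pkl','rb'));c=d['side']
for z in(75,81,85,90,95):print(z,((proj(c,[[616.6,-301.1,z]])[0]-[185,70])*6+2.5).round(1))
E
```

```text
75 [280.4 397. ]
81 [280.1 387. ]
85 [279.9 380.3]
90 [279.7 371.9]
95 [279.5 363.5]
```

The jaws shut to 0.6 mm above the cap, so the tips really sit at about z 87, roughly 35 mm above the reported value. I'll open and go down 37 mm, so that the tips end near true z 50.

>>> carry_out --xyz '[[0, 0, 0], [0, 0, 0], [0, 0, 0], [0, 0, 0], [0, 0, 0], [0, 0, 0], [0, 0, 0], [0, 0, 0]]' --dr '[[0, 0, 0], [0, 0, 0], [0, 0, 0], [0, 0, 0], [0, 0, 0], [0, 0, 0], [0, 0, 0], [0, 0, 0]]' --gripper 0.7

```text
time: 6.05
tool_pos: [616.6, -301.1, 74.2]
tcp_rot: [3.141, 0.0, 2.516]
contact_force: [-0.0, -0.3, 0.4]
grip_width: 75.0
```

>>> carry_out --xyz '[[0, 0, 0.13], [0, 0, 0.13], [0, 0, 0.13], [0, 0, 0.13], [0, 0, 0.1], [0, 0, 0]]' --dr '[[0, 0, 0], [0, 0, 0], [0, 0, 0], [0, 0, 0], [0, 0, 0], [0, 0, 0]]'

```text
time: 6.8
tool_pos: [616.2, -300.9, 36.3]
tcp_rot: [3.142, -0.001, 2.516]
contact_force: [0.2, -0.3, 0.7]
grip_width: 78.0
```

```bash
python3 ov.py v2; python3 - <<'E'
from plant import *
import cv2
c=capture('side');cv2.imwrite('pics/s5.png',cv2.resize(c['image'][70:170,185:275],None,fx=6,fy=6,interpolation=2))
E
```

```text
6.8 [ 616.24910045 -300.93242194   36.28442115] 77.95943040736378
```

View pics/s5.png

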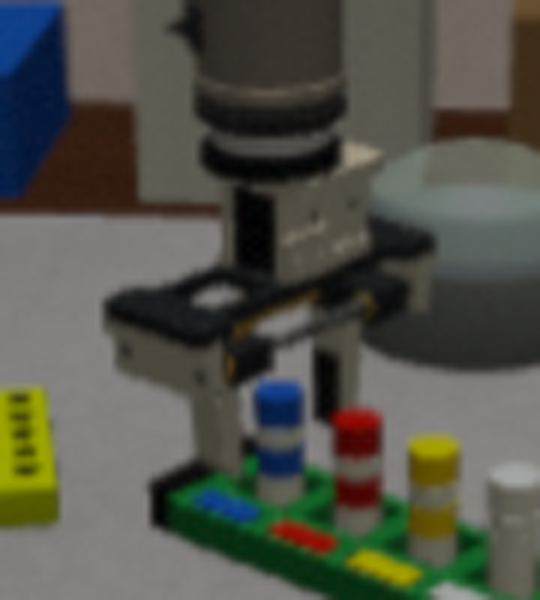

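>>> carry_out --xyz '[[0, 0, 0], [0, 0, 0], [0, 0, 0], [0, 0, 0], [0, 0, 0], [0, 0, 0], [0, 0, 0], [0, 0, 0]]' --dr '[[0, 0, 0], [0, 0, 0], [0, 0, 0], [0, 0, 0], [0, 0, 0], [0, 0, 0], [0, 0, 0], [0, 0, 0]]' --gripper -1

```text
time: 7.95
tool_pos: [616.6, -301.1, 37.0]
tcp_rot: [3.141, -0.0, 2.516]
contact_force: [0.3, 0.2, -0.1]
grip_width: 27.2
```

>>> carry_out --xyz '[[0, 0, 0], [0, 0, -0.3], [0, 0, -0.4], [0, 0, 0]]' --dr '[[0, 0, 0], [0, 0, 0], [0, 0, 0], [0, 0, 0]]'

```text
time: 8.45
tool_pos: [618.1, -302.1, 82.4]
tcp_rot: [3.141, 0.006, 2.516]
contact_force: [0.1, 0.0, -0.3]
grip_width: 26.9
```

```bash
python3 - <<'E'
from plant import *
import cv2
o=get_obs();print(o['time'],o['tool_pos'],o['grip_width'],o['contact_force'])
c=capture('side');cv2.imwrite('pics/s6.png',cv2.resize(c['image'][70:170,185:275],None,fx=6,fy=6,interpolation=2))
E
```

```text
8.45 [ 618.12293668 -302.06101555   82.36285191] 26.917564085141787 [ 0.0987936   0.03900259 -0.29304225]
```

View pics/s6.png

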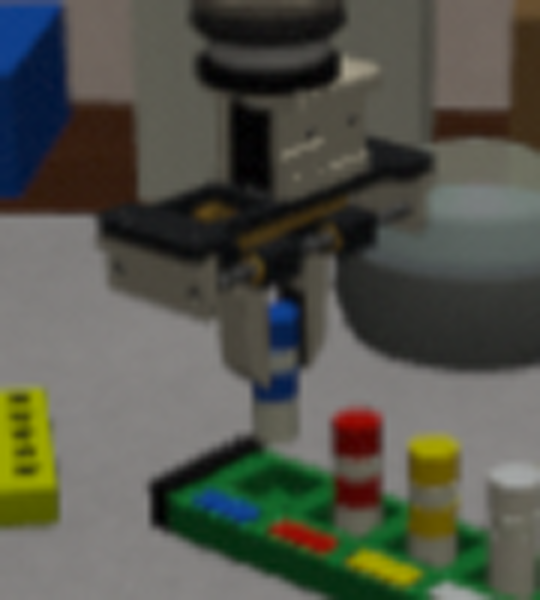

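```bash
python3 plan.py 45 616.6 -301 140 2.517 421.6 217 140 3.343
```

```text
t 8.5 p [ 617.2 -301.5   80.6] rot [3.1413e+00 2.8000e-03 2.5159e+00] w 27.2 F [-0.8 -0.5 -1. ] j [-0.57  0.76  1.2   0.    1.19 -1.51]
end [ 616.6 -301.   140. ] rows 2
end [421.6 217.  140. ] rows 15
xyz [[0.005, 0.001, -0.495], [0.006, -0.0, -0.495], [0.591, 0.393, -0.0], [0.565, 0.429, -0.0], [0.537, 0.464, -0.0], [0.506, 0.497, -0.0], [0.473, 0.529, -0.0], [0.439, 0.558, -0.0]]
dr  [[0.001, 0.01, -0.004], [0.001, 0.01, -0.004], [-0.0, 0.0, -0.455], [-0.0, 0.0, -0.455], [-0.0, 0.0, -0.455], [-0.0, 0.0, -0.455], [-0.0, 0.0, -0.455], [-0.0, 0.0, -0.455]]
xyz [[0.403, 0.584, -0.0], [0.365, 0.609, -0.0], [0.325, 0.631, -0.0], [0.285, 0.65, -0.0], [0.243, 0.666, -0.0], [0.2, 0.681, -0.001], [0.156, 0.692, -0.0]]
dr  [[-0.0, 0.0, -0.455], [-0.0, 0.0, -0.455], [-0.0, 0.0, -0.455], [-0.0, 0.0, -0.455], [-0.0, 0.0, -0.455], [-0.0, 0.0, -0.455], [-0.0, 0.0, -0.455]]
```

>>> carry_out --xyz '[[0, 0, -0.5], [0, 0, -0.5], [0.59, 0.39, 0], [0.57, 0.43, 0], [0.54, 0.46, 0], [0.51, 0.5, 0], [0.47, 0.53, 0], [0.44, 0.56, 0]]' --dr '[[0, 0, 0], [0, 0, 0], [0, 0, -0.46], [0, 0, -0.46], [0, 0, -0.46], [0, 0, -0.46], [0, 0, -0.46], [0, 0, -0.46]]'

```text
time: 9.5
tool_pos: [524.8, -60.4, 138.3]
tcp_rot: [3.141, -0.001, 2.903]
contact_force: [0.7, -0.2, -1.0]
grip_width: 27.2
```

>>> carry_out --xyz '[[0.4, 0.58, 0], [0.37, 0.61, 0], [0.33, 0.63, 0], [0.29, 0.65, 0], [0.24, 0.67, 0], [0.2, 0.68, 0], [0.1, 0.6, 0], [0, 0, 0]]' --dr '[[0, 0, -0.46], [0, 0, -0.46], [0, 0, -0.46], [0, 0, -0.46], [0, 0, -0.46], [0, 0, -0.46], [0, 0, -0.4], [0, 0, 0]]'

```text
time: 10.5
tool_pos: [421.7, 213.2, 138.4]
tcp_rot: [3.141, -0.001, -2.937]
contact_force: [-0.3, -0.2, -0.2]
grip_width: 27.2
```

```bash
python3 plan.py 30 421.6 217 60 3.343; python3 ov.py v3
```

```text
t 10.5 p [421.7 213.2 138.4] rot [ 3.1414e+00 -1.2000e-03 -2.9370e+00] w 27.2 F [-0.3 -0.2 -0.2] j [ 0.31  0.33  1.78  0.    1.03 -1.47]
end [421.6 217.   60. ] rows 3
xyz [[-0.004, 0.021, 0.436], [-0.004, 0.021, 0.436], [-0.005, 0.02, 0.435]]
dr  [[0.0, -0.003, 0.008], [0.001, -0.003, 0.007], [0.0, -0.003, 0.008]]
10.5 [421.67167066 213.1952393  138.44965917] 27.21704421456153
```

View pics/v3_side.png

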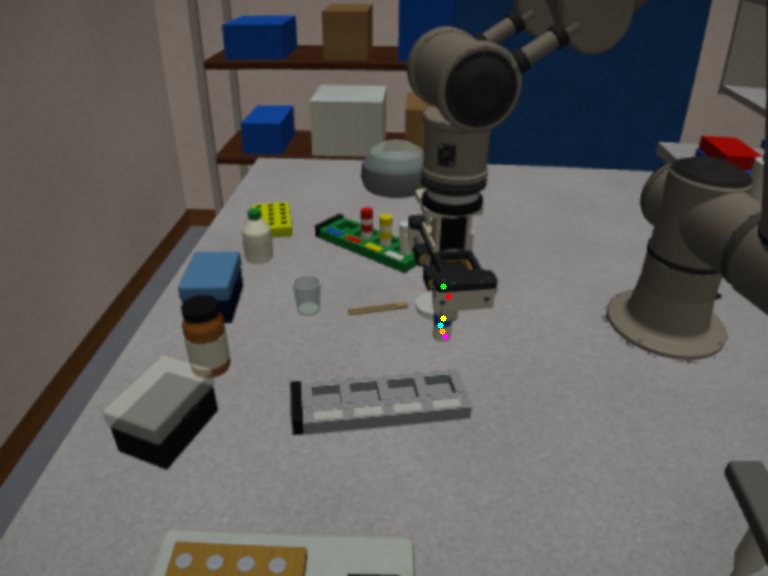

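View pics/v3_top.png

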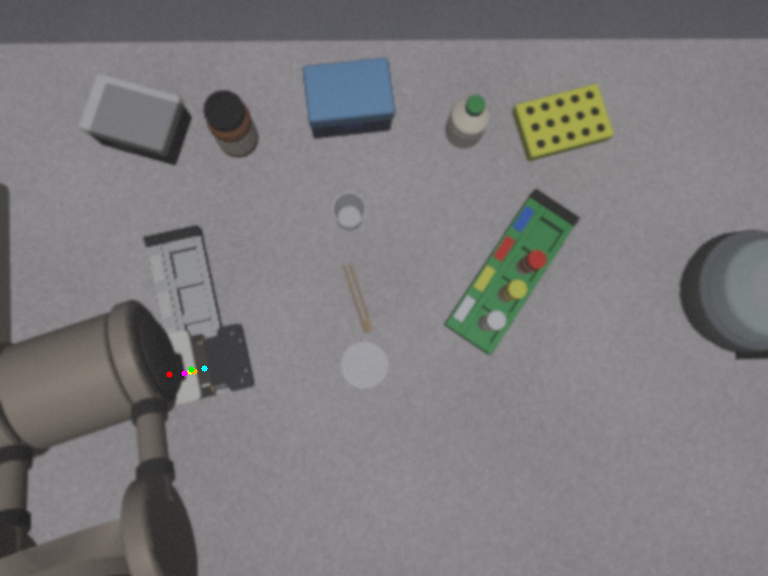

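>>> carry_out --xyz '[[0, 0.03, 0.26], [0, 0.02, 0.26], [-0.01, 0.01, 0.26], [0, 0, 0.26], [0, 0, 0], [0, 0, 0]]' --dr '[[0, 0, 0.01], [0, 0, 0.01], [0, 0, 0], [0, 0, 0], [0, 0, 0], [0, 0, 0]]'

```text
time: 11.35
tool_pos: [423.4, 214.7, 77.0]
tcp_rot: [3.142, 0.001, -2.945]
contact_force: [0.2, -0.5, 0.4]
grip_width: 26.8
```

```bash
python3 plan.py 30 421.6 217 38.5 3.343; cat > v.py <<'E'
import sys;from h import *;from plant import *
# draws where the vial (bottom centre & top centre) would be if centred at x,y with underside z
n=sys.argv[1];x,y,z=map(float,sys.argv[2:5])
c=capture('side');u=proj(c,[[x,y,z+h] for h in(0,55,75)]);a=u.mean(0).astype(int)-[60,55];a=np.clip(a,0,[392,264])
im=cv2.resize(c['image'][a[1]:a[1]+110,a[0]:a[0]+120],None,fx=5,fy=5,interpolation=2)
t=np.linspace(0,6.3,40)
for zz in(z,z+28):
    q=(proj(c,[[x+13*np.cos(s),y+13*np.sin(s),zz] for s in t])-a)*5+2
    cv2.polylines(im,[q.astype(int)],1,(255,0,255))
cv2.imwrite(f'pics/{n}.png',im)
E
python3 v.py s7 421.6 217 44
```

```text
t 11.35 p [423.4 214.7  77. ] rot [ 3.1416e+00  6.0000e-04 -2.9447e+00] w 26.8 F [ 0.2 -0.5  0.4] j [ 0.31  0.43  1.85 -0.    0.87 -1.46]
end [421.6 217.   38.5] rows 2
xyz [[0.011, 0.022, 0.321], [0.012, 0.021, 0.321]]
dr  [[0.0, 0.002, -0.016], [0.0, 0.002, -0.016]]
```

View pics/s7.png

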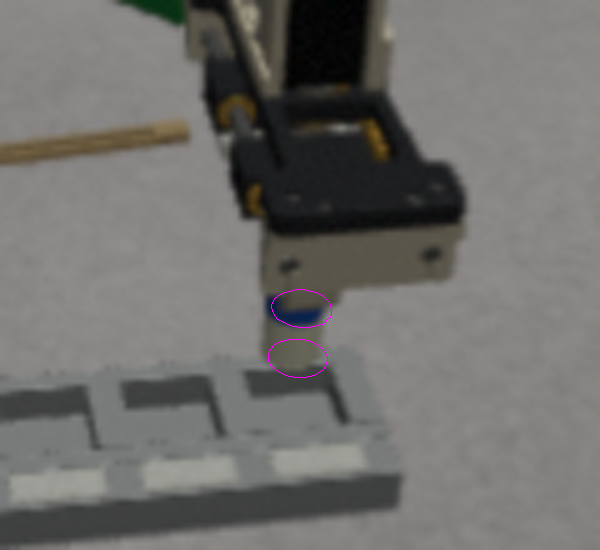

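>>> carry_out --xyz '[[0.02, 0.04, 0.1], [0, 0, 0.15], [0, 0, 0.15], [0, 0, 0.13], [0, 0, 0.1], [0, 0, 0], [0, 0, 0]]' --dr '[[0, 0, -0.03], [0, 0, 0], [0, 0, 0], [0, 0, 0], [0, 0, 0], [0, 0, 0], [0, 0, 0]]'

```text
time: 12.28
tool_pos: [421.4, 217.4, 38.9]
tcp_rot: [3.142, 0.0, -2.939]
contact_force: [1.4, 0.2, -0.1]
grip_width: 27.3
```

```bash
python3 plan.py 30 421.6 217 37.5 3.343;python3 v.py s8 421.6 217 6
```

```text
t 12.28 p [421.4 217.4  38.9] rot [ 3.1415e+00  3.0000e-04 -2.9392e+00] w 27.3 F [ 1.4  0.2 -0.1] j [ 0.31  0.49  1.88  0.    0.77 -1.46]
end [421.6 217.   37.5] rows 1
xyz [[-0.002, -0.008, 0.024]]
dr  [[0.001, 0.002, 0.007]]
```

View pics/s8.png

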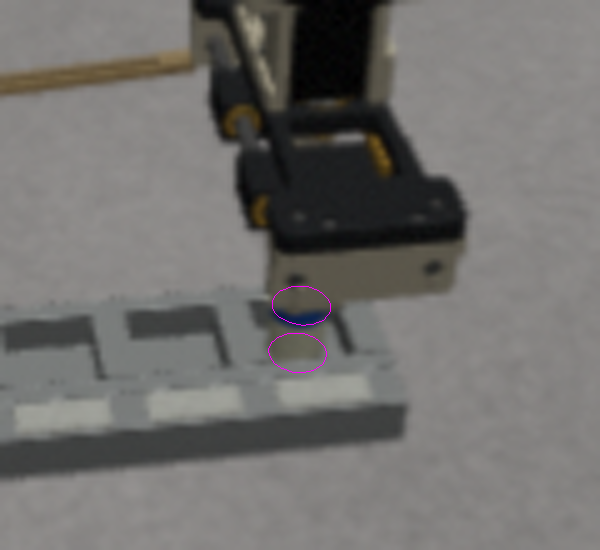

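>>> carry_out --xyz '[[0, 0, 0.02], [0, 0, 0], [0, 0, 0]]' --dr '[[0, 0, 0], [0, 0, 0], [0, 0, 0]]'

```text
time: 12.7
tool_pos: [421.3, 217.4, 37.7]
tcp_rot: [3.141, 0.0, -2.939]
contact_force: [-0.6, 0.1, -0.0]
grip_width: 27.2
```

>>> carry_out --xyz '[[0, 0, 0], [0, 0, 0], [0, 0, 0], [0, 0, 0], [0, 0, 0], [0, 0, 0], [0, 0, 0]]' --dr '[[0, 0, 0], [0, 0, 0], [0, 0, 0], [0, 0, 0], [0, 0, 0], [0, 0, 0], [0, 0, 0]]' --gripper 0.6

```text
time: 13.58
tool_pos: [421.2, 217.4, 37.6]
tcp_rot: [3.142, 0.0, -2.939]
contact_force: [0.1, 0.3, 0.3]
grip_width: 73.4
```

>>> carry_out --xyz '[[0, 0, -0.2], [0, 0, -0.4], [0, 0, -0.5], [0, 0, -0.6], [0, 0, 0]]' --dr '[[0, 0, 0], [0, 0, 0], [0, 0, 0], [0, 0, 0], [0, 0, 0]]'

```text
time: 14.2
tool_pos: [422.9, 218.0, 142.8]
tcp_rot: [3.141, 0.007, -2.939]
contact_force: [-0.3, 0.6, -0.6]
grip_width: 73.5
```

```bash
python3 plan.py 48 569.9 -265.3 130 2.517;python3 v.py s9 421.6 217 6
```

```text
t 14.2 p [422.9 218.  142.8] rot [ 3.1408  0.0066 -2.9392] w 73.5 F [-0.3  0.6 -0.6] j [ 0.31  0.33  1.77  0.    1.03 -1.46]
end [ 569.9 -265.3  130. ] rows 11
xyz [[-0.071, -0.762, 0.019], [-0.128, -0.755, 0.019], [-0.184, -0.743, 0.02], [-0.239, -0.727, 0.02], [-0.293, -0.707, 0.02], [-0.346, -0.683, 0.02], [-0.396, -0.655, 0.02], [-0.444, -0.623, 0.019]]
dr  [[0.002, 0.004, 0.538], [0.002, 0.004, 0.539], [0.002, 0.004, 0.538], [0.002, 0.004, 0.539], [0.002, 0.004, 0.538], [0.002, 0.004, 0.539], [0.002, 0.004, 0.538], [0.003, 0.003, 0.539]]
xyz [[-0.49, -0.588, 0.02], [-0.532, -0.55, 0.019], [-0.572, -0.508, 0.019]]
dr  [[0.002, 0.004, 0.538], [0.003, 0.003, 0.539], [0.002, 0.004, 0.538]]
```

View pics/s9.png

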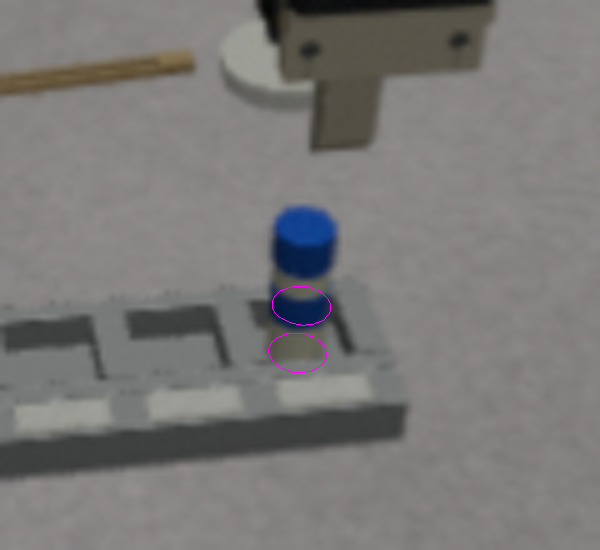

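The blue vial stands upright in the far well. Red is next.

>>> carry_out --xyz '[[-0.07, -0.76, 0.02], [-0.13, -0.755, 0.02], [-0.18, -0.74, 0.02], [-0.24, -0.73, 0.02], [-0.29, -0.71, 0.02], [-0.35, -0.68, 0.02], [-0.4, -0.65, 0.02], [-0.44, -0.62, 0.02]]' --dr '[[0, 0, 0.54], [0, 0, 0.54], [0, 0, 0.54], [0, 0, 0.54], [0, 0, 0.54], [0, 0, 0.54], [0, 0, 0.54], [0, 0, 0.54]]'

```text
time: 15.25
tool_pos: [527.3, -134.9, 128.8]
tcp_rot: [3.141, -0.002, 2.738]
contact_force: [0.7, -0.4, -0.6]
grip_width: 73.3
```

>>> carry_out --xyz '[[-0.49, -0.59, 0.02], [-0.53, -0.55, 0.02], [-0.57, -0.51, 0.02], [0, 0, 0], [0, 0, 0], [0, 0, 0]]' --dr '[[0, 0, 0.54], [0, 0, 0.54], [0, 0, 0.54], [0, 0, 0], [0, 0, 0], [0, 0, 0]]'

```text
time: 16.0
tool_pos: [566.9, -264.2, 126.1]
tcp_rot: [3.141, -0.001, 2.516]
contact_force: [-0.1, -0.3, 0.1]
grip_width: 73.8
```

```bash
python3 plan.py 20 569.9 -265.3 37 2.517
```

```text
t 16.0 p [ 566.9 -264.2  126.1] rot [ 3.1414e+00 -1.3000e-03  2.5161e+00] w 73.8 F [-0.1 -0.3  0.1] j [-0.56  0.6   1.36  0.    1.18 -1.5 ]
end [ 569.9 -265.3   37. ] rows 5
xyz [[-0.011, 0.003, 0.297], [-0.01, 0.003, 0.297], [-0.01, 0.003, 0.297], [-0.01, 0.003, 0.297], [-0.011, 0.002, 0.297]]
dr  [[0.0, -0.002, -0.001], [0.0, -0.002, -0.001], [0.001, -0.002, -0.001], [0.0, -0.002, -0.002], [0.001, -0.001, -0.001]]
```

>>> carry_out --xyz '[[-0.05, 0.01, 0.2], [0, 0, 0.32], [0, 0, 0.32], [0, 0, 0.32], [0, 0, 0.32], [0, 0, 0], [0, 0, 0]]' --dr '[[0, 0, 0], [0, 0, 0], [0, 0, 0], [0, 0, 0], [0, 0, 0], [0, 0, 0], [0, 0, 0]]'

```text
time: 16.88
tool_pos: [570.4, -266.7, 38.0]
tcp_rot: [3.141, 0.001, 2.515]
contact_force: [0.3, -0.1, 0.3]
grip_width: 73.4
```

```bash
python3 plan.py 20 569.9 -265.3 37 2.517; python3 v.py s10 569.9 -265.3 6
```

```text
t 16.88 p [ 570.4 -266.7   38. ] rot [3.1414e+00 6.0000e-04 2.5150e+00] w 73.4 F [ 0.3 -0.1  0.3] j [-0.56  0.71  1.43  0.    1.   -1.5 ]
end [ 569.9 -265.3   37. ] rows 1
xyz [[0.021, 0.014, 0.017]]
dr  [[0.001, 0.004, -0.014]]
```

View pics/s10.png

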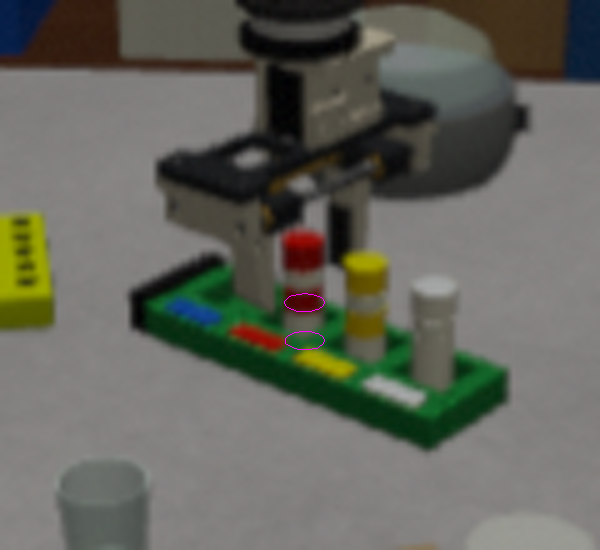

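>>> carry_out --xyz '[[0.02, 0.01, 0.02], [0, 0, 0], [0, 0, 0], [0, 0, 0], [0, 0, 0], [0, 0, 0], [0, 0, 0], [0, 0, 0]]' --dr '[[0, 0, 0], [0, 0, 0], [0, 0, 0], [0, 0, 0], [0, 0, 0], [0, 0, 0], [0, 0, 0], [0, 0, 0]]' --gripper -1

```text
time: 17.92
tool_pos: [569.4, -265.8, 36.4]
tcp_rot: [3.142, 0.0, 2.514]
contact_force: [0.2, 0.2, -0.4]
grip_width: 26.9
```

```bash
python3 plan.py 35 569.9 -265.3 140 2.517 476.5 228.2 140 3.343|sed 's/^//'
```

```text
t 17.93 p [ 569.4 -265.8   36.4] rot [3.1415 0.     2.5145] w 26.9 F [ 0.2  0.2 -0.4] j [-0.56  0.71  1.43  0.    1.   -1.5 ]
end [ 569.9 -265.3  140. ] rows 3
end [476.5 228.2 140. ] rows 18
xyz [[-0.001, 0.004, -0.576], [-0.0, 0.003, -0.575], [-0.001, 0.004, -0.576], [0.405, 0.384, -0.0], [0.383, 0.406, -0.0], [0.36, 0.426, -0.0], [0.336, 0.445, -0.0], [0.311, 0.463, -0.0]]
dr  [[0.0, 0.0, -0.006], [0.0, 0.0, -0.006], [0.001, 0.0, -0.006], [-0.0, 0.0, -0.394], [-0.0, 0.0, -0.394], [-0.0, 0.0, -0.394], [-0.0, 0.0, -0.394], [-0.0, 0.0, -0.395]]
xyz [[0.285, 0.48, -0.0], [0.259, 0.495, -0.0], [0.231, 0.508, -0.0], [0.202, 0.52, -0.0], [0.174, 0.53, -0.0], [0.144, 0.539, -0.0], [0.114, 0.546, -0.0], [0.084, 0.552, -0.0]]
dr  [[-0.0, 0.0, -0.394], [-0.0, 0.0, -0.395], [-0.0, -0.0, -0.394], [-0.0, -0.0, -0.395], [-0.0, -0.0, -0.394], [-0.0, -0.0, -0.395], [-0.0, -0.0, -0.394], [-0.0, -0.0, -0.395]]
xyz [[0.053, 0.556, -0.0], [0.023, 0.558, -0.0]]
dr  [[-0.0, -0.0, -0.394], [-0.001, -0.0, -0.395]]
```

>>> carry_out --xyz '[[0, 0, -0.3], [0, 0, -0.6], [0, 0, -0.6], [0, 0, -0.23], [0.4, 0.38, 0], [0.38, 0.41, 0], [0.36, 0.43, 0], [0.34, 0.45, 0]]' --dr '[[0, 0, 0], [0, 0, 0], [0, 0, 0], [0, 0, 0], [0, 0, -0.4], [0, 0, -0.4], [0, 0, -0.4], [0, 0, -0.4]]'

```text
time: 18.92
tool_pos: [544.5, -132.7, 139.9]
tcp_rot: [3.141, -0.001, 2.74]
contact_force: [-0.1, -0.4, -0.4]
grip_width: 27.2
```

>>> carry_out --xyz '[[0.31, 0.46, 0], [0.29, 0.48, 0], [0.26, 0.5, 0], [0.23, 0.51, 0], [0.2, 0.52, 0], [0.17, 0.53, 0], [0.14, 0.54, 0], [0.11, 0.55, 0]]' --dr '[[0, 0, -0.4], [0, 0, -0.4], [0, 0, -0.4], [0, 0, -0.4], [0, 0, -0.4], [0, 0, -0.4], [0, 0, -0.4], [0, 0, -0.4]]'

```text
time: 19.92
tool_pos: [494.4, 130.7, 140.0]
tcp_rot: [3.142, -0.001, -3.097]
contact_force: [-0.2, -0.6, -1.2]
grip_width: 27.1
```

>>> carry_out --xyz '[[0.08, 0.55, 0], [0.05, 0.56, 0], [0.02, 0.56, 0], [0, 0, 0], [0, 0, 0], [0, 0, 0]]' --dr '[[0, 0, -0.4], [0, 0, -0.4], [0, 0, -0.36], [0, 0, 0], [0, 0, 0], [0, 0, 0]]'

```text
time: 20.68
tool_pos: [476.3, 227.8, 140.2]
tcp_rot: [-3.141, -0.0, -2.938]
contact_force: [-0.7, 0.2, -0.7]
grip_width: 27.3
```

```bash
python3 plan.py 20 476.5 228.2 75 3.343
```

```text
t 20.68 p [476.3 227.8 140.2] rot [-3.1415e+00 -3.0000e-04 -2.9379e+00] w 27.3 F [-0.7  0.2 -0.7] j [ 0.3   0.42  1.63 -0.    1.09 -1.47]
end [476.5 228.2  75. ] rows 4
xyz [[-0.001, 0.002, 0.271], [-0.002, 0.002, 0.272], [-0.001, 0.001, 0.271], [-0.002, 0.002, 0.272]]
dr  [[-0.0, -0.0, 0.004], [-0.0, -0.001, 0.004], [-0.001, -0.0, 0.004], [-0.0, -0.001, 0.004]]
```

>>> carry_out --xyz '[[0, 0, 0.2], [0, 0, 0.3], [0, 0, 0.3], [0, 0, 0.28], [0, 0, 0], [0, 0, 0]]' --dr '[[0, 0, 0], [0, 0, 0], [0, 0, 0], [0, 0, 0], [0, 0, 0], [0, 0, 0]]'

```text
time: 21.42
tool_pos: [476.4, 228.5, 75.6]
tcp_rot: [3.142, 0.0, -2.937]
contact_force: [0.5, 0.3, 0.6]
grip_width: 27.1
```

```bash
python3 plan.py 20 476.5 228.2 37.5 3.343;python3 v.py s11 476.5 228.2 44
```

```text
t 21.43 p [476.4 228.5  75.6] rot [ 3.1415e+00  4.0000e-04 -2.9369e+00] w 27.1 F [0.5 0.3 0.6] j [ 0.3   0.51  1.7   0.    0.93 -1.47]
end [476.5 228.2  37.5] rows 2
xyz [[-0.0, -0.002, 0.318], [-0.001, -0.002, 0.318]]
dr  [[0.0, 0.001, 0.012], [0.0, 0.002, 0.011]]
```

View pics/s11.png

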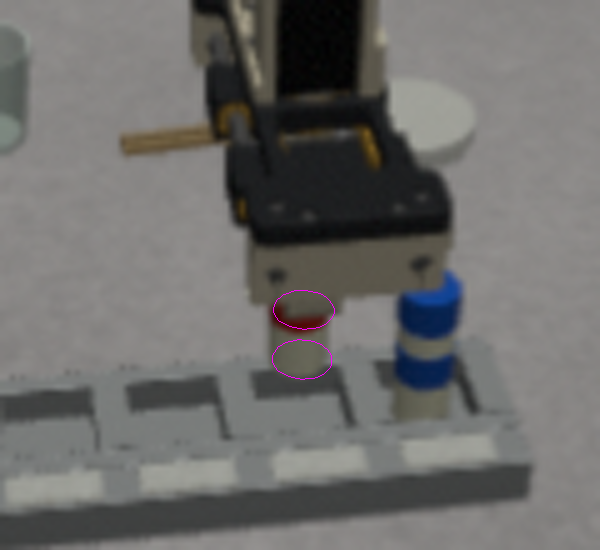

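>>> carry_out --xyz '[[0, 0, 0.15], [0, 0, 0.15], [0, 0, 0.15], [0, 0, 0.12], [0, 0, 0.07], [0, 0, 0], [0, 0, 0]]' --dr '[[0, 0, 0], [0, 0, 0], [0, 0, 0], [0, 0, 0], [0, 0, 0], [0, 0, 0], [0, 0, 0]]'

```text
time: 22.35
tool_pos: [476.2, 228.7, 37.2]
tcp_rot: [3.141, 0.0, -2.937]
contact_force: [-0.6, -0.6, -0.2]
grip_width: 27.3
```

>>> carry_out --xyz '[[0, 0, 0], [0, 0, 0], [0, 0, 0], [0, 0, 0], [0, 0, 0], [0, 0, 0], [0, 0, 0]]' --dr '[[0, 0, 0], [0, 0, 0], [0, 0, 0], [0, 0, 0], [0, 0, 0], [0, 0, 0], [0, 0, 0]]' --gripper 0.6

```text
time: 23.22
tool_pos: [476.1, 228.7, 37.0]
tcp_rot: [3.142, 0.0, -2.936]
contact_force: [0.1, -0.3, 0.1]
grip_width: 73.3
```

>>> carry_out --xyz '[[0, 0, -0.2], [0, 0, -0.4], [0, 0, -0.5], [0, 0, -0.6], [0, 0, 0]]' --dr '[[0, 0, 0], [0, 0, 0], [0, 0, 0], [0, 0, 0], [0, 0, 0]]'

```text
time: 23.85
tool_pos: [477.9, 229.2, 142.6]
tcp_rot: [3.141, 0.007, -2.936]
contact_force: [0.1, 0.0, -0.4]
grip_width: 73.1
```

```bash
python3 plan.py 45 527 -235 130 2.517;python3 v.py s12 476.5 228.2 6
```

```text
t 23.85 p [477.9 229.2 142.6] rot [ 3.1409  0.0069 -2.9364] w 73.1 F [ 0.1  0.  -0.4] j [ 0.3   0.42  1.63  0.    1.08 -1.47]
end [ 527. -235.  130.] rows 11
xyz [[0.071, -0.704, 0.018], [0.017, -0.707, 0.018], [-0.036, -0.706, 0.019], [-0.089, -0.702, 0.019], [-0.142, -0.693, 0.019], [-0.193, -0.68, 0.019], [-0.244, -0.664, 0.019], [-0.294, -0.644, 0.019]]
dr  [[0.002, 0.004, 0.54], [0.002, 0.004, 0.54], [0.002, 0.004, 0.54], [0.002, 0.004, 0.54], [0.002, 0.004, 0.54], [0.003, 0.004, 0.54], [0.002, 0.004, 0.541], [0.003, 0.004, 0.54]]
xyz [[-0.341, -0.62, 0.019], [-0.387, -0.592, 0.019], [-0.43, -0.561, 0.019]]
dr  [[0.002, 0.004, 0.541], [0.003, 0.004, 0.54], [0.002, 0.004, 0.541]]
```

View pics/s12.png

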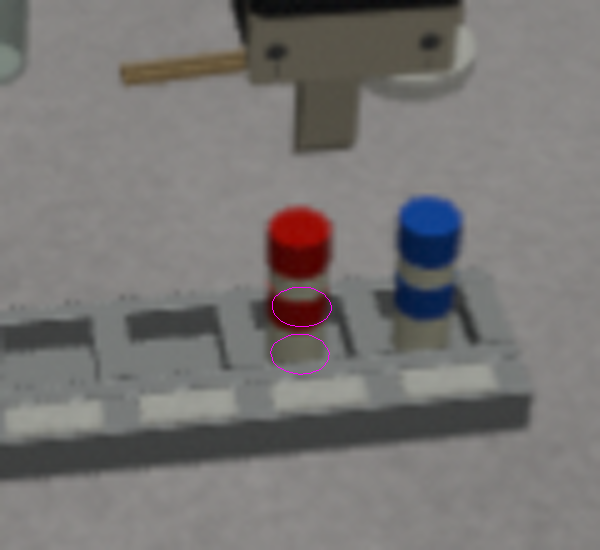

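Red and blue both stand upright in their wells. Yellow is next.

>>> carry_out --xyz '[[0.07, -0.7, 0.02], [0.02, -0.71, 0.02], [-0.04, -0.71, 0.02], [-0.09, -0.7, 0.02], [-0.14, -0.69, 0.02], [-0.19, -0.68, 0.02], [-0.24, -0.66, 0.02], [-0.29, -0.64, 0.02]]' --dr '[[0, 0, 0.54], [0, 0, 0.54], [0, 0, 0.54], [0, 0, 0.54], [0, 0, 0.54], [0, 0, 0.54], [0, 0, 0.54], [0, 0, 0.54]]'

```text
time: 24.9
tool_pos: [510.6, -109.4, 128.5]
tcp_rot: [3.142, -0.002, 2.741]
contact_force: [0.3, 0.4, -0.1]
grip_width: 73.6
```

>>> carry_out --xyz '[[-0.34, -0.62, 0.02], [-0.39, -0.59, 0.02], [-0.43, -0.56, 0.02], [0, 0, 0], [0, 0, 0], [0, 0, 0]]' --dr '[[0, 0, 0.54], [0, 0, 0.54], [0, 0, 0.54], [0, 0, 0], [0, 0, 0], [0, 0, 0]]'

```text
time: 25.65
tool_pos: [524.6, -233.4, 125.5]
tcp_rot: [3.141, -0.001, 2.519]
contact_force: [-0.7, -0.1, -1.0]
grip_width: 73.4
```

```bash
python3 plan.py 60 527 -235 128 2.517 527 -235 37 2.517
```

```text
t 25.65 p [ 524.6 -233.4  125.5] rot [ 3.1414e+00 -1.1000e-03  2.5190e+00] w 73.4 F [-0.7 -0.1 -1. ] j [-0.55  0.52  1.52  0.    1.11 -1.5 ]
end [ 527. -235.  128.] rows 1
end [ 527. -235.   37.] rows 3
xyz [[-0.047, 0.002, -0.041], [0.0, 0.0, 0.758], [0.0, 0.0, 0.759]]
dr  [[0.002, -0.008, 0.014], [-0.0, 0.0, -0.0], [-0.0, 0.0, -0.0]]
```

>>> carry_out --xyz '[[-0.04, 0, 0.2], [0, 0, 0.32], [0, 0, 0.32], [0, 0, 0.32], [0, 0, 0.32], [0, 0, 0], [0, 0, 0]]' --dr '[[0, 0, 0.01], [0, 0, 0], [0, 0, 0], [0, 0, 0], [0, 0, 0], [0, 0, 0], [0, 0, 0]]'

```text
time: 26.52
tool_pos: [527.1, -236.0, 37.4]
tcp_rot: [3.141, 0.001, 2.516]
contact_force: [-0.0, 0.1, 0.6]
grip_width: 73.4
```

```bash
python3 plan.py 20 527 -235 37 2.517; python3 v.py s13 527 -235 6
```

```text
t 26.52 p [ 527.1 -236.    37.4] rot [3.1415e+00 5.0000e-04 2.5164e+00] w 73.4 F [-0.   0.1  0.6] j [-0.55  0.63  1.59  0.    0.92 -1.5 ]
end [ 527. -235.   37.] rows 1
xyz [[0.012, 0.013, 0.006]]
dr  [[0.001, 0.004, -0.004]]
```

View pics/s13.png

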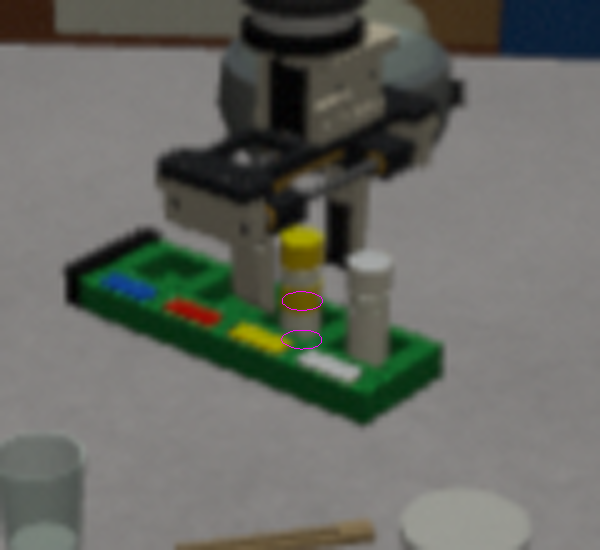

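>>> carry_out --xyz '[[0.01, 0.01, 0], [0, 0, 0], [0, 0, 0], [0, 0, 0], [0, 0, 0], [0, 0, 0], [0, 0, 0], [0, 0, 0]]' --dr '[[0, 0, 0], [0, 0, 0], [0, 0, 0], [0, 0, 0], [0, 0, 0], [0, 0, 0], [0, 0, 0], [0, 0, 0]]' --gripper -1

```text
time: 27.58
tool_pos: [526.7, -235.3, 37.0]
tcp_rot: [3.142, 0.0, 2.516]
contact_force: [-0.1, -0.6, -0.1]
grip_width: 27.5
```

```bash
python3 plan.py 35 527 -235 140 2.517 531.3 239.4 140 3.343
```

```text
t 27.57 p [ 526.7 -235.3   37. ] rot [3.1415 0.     2.516 ] w 27.5 F [-0.1 -0.6 -0.1] j [-0.55  0.63  1.59  0.    0.92 -1.5 ]
end [ 527. -235.  140.] rows 3
end [531.3 239.4 140. ] rows 17
xyz [[-0.0, 0.002, -0.572], [-0.001, 0.003, -0.572], [-0.0, 0.002, -0.573], [0.326, 0.461, -0.0], [0.298, 0.48, -0.0], [0.27, 0.496, -0.0], [0.24, 0.511, -0.0], [0.209, 0.525, -0.0]]
dr  [[0.0, 0.0, -0.002], [0.0, 0.0, -0.003], [0.001, 0.0, -0.002], [-0.0, -0.0, -0.423], [-0.0, -0.0, -0.423], [-0.0, -0.0, -0.423], [-0.0, -0.0, -0.422], [-0.0, -0.0, -0.423]]
xyz [[0.178, 0.536, -0.0], [0.146, 0.546, -0.0], [0.113, 0.553, -0.0], [0.081, 0.559, -0.0], [0.048, 0.563, -0.0], [0.014, 0.565, -0.0], [-0.019, 0.564, -0.0], [-0.052, 0.562, -0.0]]
dr  [[-0.0, -0.0, -0.422], [-0.0, -0.0, -0.423], [-0.0, -0.0, -0.422], [-0.0, -0.0, -0.423], [-0.0, -0.0, -0.422], [-0.0, -0.0, -0.423], [-0.0, -0.0, -0.422], [-0.0, -0.0, -0.423]]
xyz [[-0.085, 0.559, -0.0]]
dr  [[-0.0, -0.0, -0.422]]
```

>>> carry_out --xyz '[[0, 0, -0.3], [0, 0, -0.6], [0, 0, -0.6], [0, 0, -0.22], [0.33, 0.46, 0], [0.3, 0.48, 0], [0.27, 0.5, 0], [0.24, 0.51, 0]]' --dr '[[0, 0, 0], [0, 0, 0], [0, 0, 0], [0, 0, 0], [0, 0, -0.42], [0, 0, -0.42], [0, 0, -0.42], [0, 0, -0.42]]'

```text
time: 28.58
tool_pos: [527.2, -98.2, 139.1]
tcp_rot: [3.142, -0.002, 2.752]
contact_force: [-0.1, -0.8, -1.0]
grip_width: 27.7
```

>>> carry_out --xyz '[[0.21, 0.52, 0], [0.18, 0.54, 0], [0.15, 0.55, 0], [0.11, 0.55, 0], [0.08, 0.56, 0], [0.05, 0.56, 0], [0.01, 0.56, 0], [-0.02, 0.56, 0]]' --dr '[[0, 0, -0.42], [0, 0, -0.42], [0, 0, -0.42], [0, 0, -0.42], [0, 0, -0.42], [0, 0, -0.42], [0, 0, -0.42], [0, 0, -0.42]]'

```text
time: 29.58
tool_pos: [530.7, 172.0, 139.0]
tcp_rot: [-3.141, -0.002, -3.062]
contact_force: [0.6, 0.9, -0.4]
grip_width: 27.1
```

>>> carry_out --xyz '[[-0.05, 0.56, 0], [-0.09, 0.56, 0], [0, 0, 0], [0, 0, 0], [0, 0, 0]]' --dr '[[0, 0, -0.43], [0, 0, -0.43], [0, 0, 0], [0, 0, 0], [0, 0, 0]]'

```text
time: 30.2
tool_pos: [532.4, 237.8, 139.9]
tcp_rot: [-3.141, -0.001, -2.945]
contact_force: [0.3, 0.5, 0.3]
grip_width: 27.6
```

```bash
python3 plan.py 100 531.3 239.4 75 3.343
```

```text
t 30.2 p [532.4 237.8 139.9] rot [-3.1414e+00 -7.0000e-04 -2.9449e+00] w 27.6 F [0.3 0.5 0.3] j [ 0.29  0.52  1.47 -0.    1.15 -1.48]
end [531.3 239.4  75. ] rows 1
xyz [[0.013, 0.03, 1.082]]
dr  [[-0.001, -0.005, -0.034]]
```

>>> carry_out --xyz '[[0.01, 0.02, 0.2], [0, 0, 0.3], [0, 0, 0.3], [0, 0, 0.28], [0, 0, 0], [0, 0, 0]]' --dr '[[0, 0, -0.03], [0, 0, 0], [0, 0, 0], [0, 0, 0], [0, 0, 0], [0, 0, 0]]'

```text
time: 30.95
tool_pos: [532.0, 239.9, 75.8]
tcp_rot: [3.141, 0.001, -2.939]
contact_force: [0.8, -0.6, -0.5]
grip_width: 27.2
```

```bash
python3 plan.py 100 531.3 239.4 37.5 3.343;python3 v.py s14 531.3 239.4 44
```

```text
t 30.95 p [532.  239.9  75.8] rot [ 3.1415e+00  8.0000e-04 -2.9394e+00] w 27.2 F [ 0.8 -0.6 -0.5] j [ 0.29  0.59  1.54  0.    1.01 -1.48]
end [531.3 239.4  37.5] rows 1
xyz [[0.014, -0.006, 0.638]]
dr  [[0.001, 0.005, 0.006]]
```

View pics/s14.png

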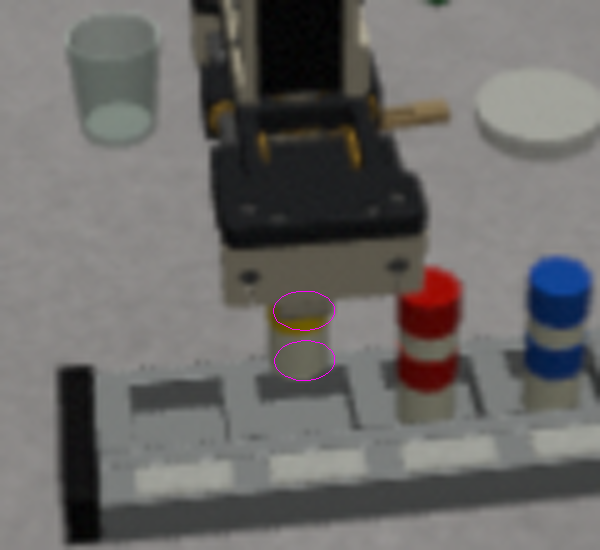

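>>> carry_out --xyz '[[0.01, 0, 0.15], [0, 0, 0.15], [0, 0, 0.15], [0, 0, 0.12], [0, 0, 0.07], [0, 0, 0], [0, 0, 0]]' --dr '[[0, 0, 0], [0, 0, 0], [0, 0, 0], [0, 0, 0], [0, 0, 0], [0, 0, 0], [0, 0, 0]]'

```text
time: 31.88
tool_pos: [531.1, 239.8, 37.0]
tcp_rot: [3.142, 0.0, -2.939]
contact_force: [-0.0, 0.1, -1.0]
grip_width: 27.2
```

>>> carry_out --xyz '[[0, 0, 0], [0, 0, 0], [0, 0, 0], [0, 0, 0], [0, 0, 0], [0, 0, 0], [0, 0, 0]]' --dr '[[0, 0, 0], [0, 0, 0], [0, 0, 0], [0, 0, 0], [0, 0, 0], [0, 0, 0], [0, 0, 0]]' --gripper 0.6

```text
time: 32.75
tool_pos: [531.1, 239.7, 37.0]
tcp_rot: [3.142, -0.0, -2.939]
contact_force: [0.7, -0.3, -0.7]
grip_width: 73.4
```

>>> carry_out --xyz '[[0, 0, -0.2], [0, 0, -0.4], [0, 0, -0.5], [0, 0, -0.6], [0, 0, 0]]' --dr '[[0, 0, 0], [0, 0, 0], [0, 0, 0], [0, 0, 0], [0, 0, 0]]'

```text
time: 33.38
tool_pos: [533.0, 240.4, 143.0]
tcp_rot: [3.141, 0.007, -2.939]
contact_force: [-0.1, -0.4, 0.5]
grip_width: 73.4
```

```bash
python3 plan.py 45 483.5 -203 130 2.517;python3 v.py s15 531.3 239.4 6
```

```text
t 33.38 p [533.  240.4 143. ] rot [ 3.1409  0.0073 -2.9392] w 73.4 F [-0.1 -0.4  0.5] j [ 0.29  0.51  1.47  0.    1.15 -1.48]
end [ 483.5 -203.   130. ] rows 10
xyz [[0.229, -0.707, 0.019], [0.17, -0.724, 0.02], [0.11, -0.735, 0.02], [0.049, -0.742, 0.021], [-0.013, -0.744, 0.021], [-0.074, -0.74, 0.021], [-0.135, -0.731, 0.021], [-0.195, -0.718, 0.022]]
dr  [[0.003, 0.005, 0.592], [0.003, 0.005, 0.592], [0.003, 0.005, 0.592], [0.002, 0.005, 0.592], [0.002, 0.005, 0.592], [0.003, 0.004, 0.593], [0.002, 0.005, 0.592], [0.003, 0.004, 0.593]]
xyz [[-0.253, -0.699, 0.022], [-0.31, -0.675, 0.021]]
dr  [[0.002, 0.005, 0.592], [0.003, 0.004, 0.593]]
```

View pics/s15.png

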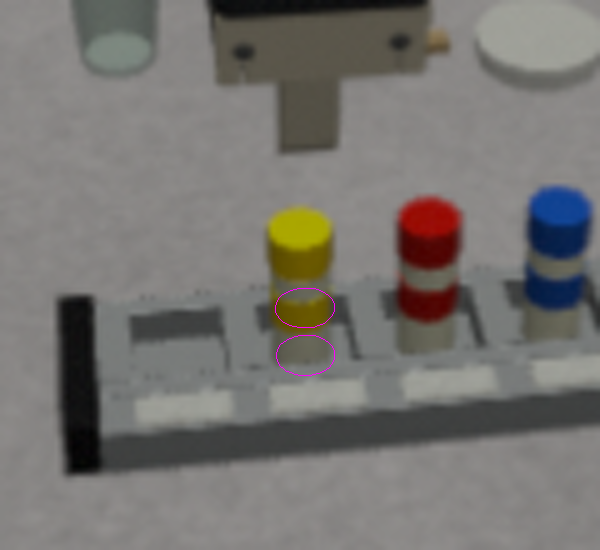

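Yellow is in place. White is the last one.

>>> carry_out --xyz '[[0.23, -0.71, 0.02], [0.17, -0.72, 0.02], [0.11, -0.73, 0.02], [0.05, -0.74, 0.02], [-0.01, -0.74, 0.02], [-0.07, -0.74, 0.02], [-0.14, -0.73, 0.02], [-0.2, -0.72, 0.02]]' --dr '[[0, 0, 0.59], [0, 0, 0.59], [0, 0, 0.59], [0, 0, 0.59], [0, 0, 0.59], [0, 0, 0.59], [0, 0, 0.59], [0, 0, 0.59]]'

```text
time: 34.42
tool_pos: [490.9, -115.7, 128.6]
tcp_rot: [-3.142, -0.002, 2.682]
contact_force: [0.1, -0.4, 1.1]
grip_width: 73.2
```

>>> carry_out --xyz '[[-0.25, -0.7, 0.02], [-0.31, -0.68, 0.02], [0, 0, 0], [0, 0, 0], [0, 0, 0]]' --dr '[[0, 0, 0.6], [0, 0, 0.6], [0, 0, 0], [0, 0, 0], [0, 0, 0]]'

```text
time: 35.05
tool_pos: [481.7, -202.1, 126.8]
tcp_rot: [3.141, -0.001, 2.519]
contact_force: [-0.7, -0.6, -0.7]
grip_width: 73.2
```

```bash
python3 plan.py 100 483.5 -203 37 2.517
```

```text
t 35.05 p [ 481.7 -202.1  126.8] rot [ 3.1414e+00 -9.0000e-04  2.5191e+00] w 73.2 F [-0.7 -0.6 -0.7] j [-0.54  0.43  1.66  0.    1.05 -1.49]
end [ 483.5 -203.    37. ] rows 1
xyz [[-0.034, 0.005, 1.496]]
dr  [[0.002, -0.007, 0.015]]
```

>>> carry_out --xyz '[[-0.02, 0, 0.2], [0, 0, 0.32], [0, 0, 0.33], [0, 0, 0.33], [0, 0, 0.32], [0, 0, 0], [0, 0, 0]]' --dr '[[0, 0, 0.01], [0, 0, 0], [0, 0, 0], [0, 0, 0], [0, 0, 0], [0, 0, 0], [0, 0, 0]]'

```text
time: 35.92
tool_pos: [483.1, -203.9, 37.3]
tcp_rot: [3.141, 0.0, 2.517]
contact_force: [-0.2, 0.3, -0.8]
grip_width: 73.5
```

```bash
python3 plan.py 20 483.5 -203 37 2.517; python3 v.py s16 483.5 -203 6
```

```text
t 35.92 p [ 483.1 -203.9   37.3] rot [3.1415e+00 4.0000e-04 2.5165e+00] w 73.5 F [-0.2  0.3 -0.8] j [-0.55  0.56  1.75  0.    0.84 -1.49]
end [ 483.5 -203.    37. ] rows 1
xyz [[0.002, 0.016, 0.005]]
dr  [[0.001, 0.003, -0.003]]
```

View pics/s16.png

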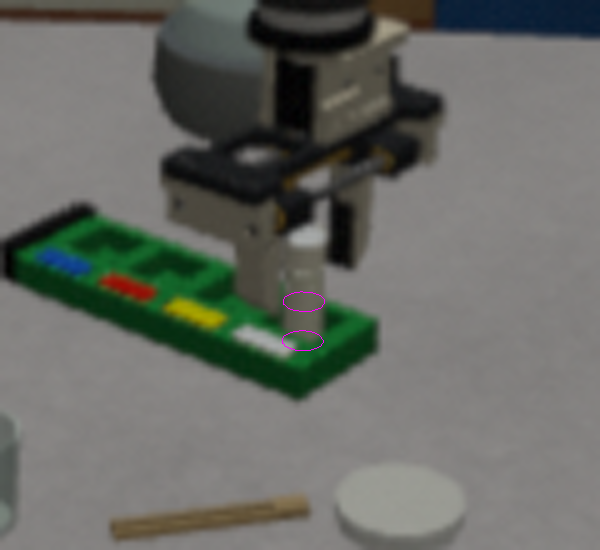

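>>> carry_out --xyz '[[0, 0.01, 0], [0, 0, 0], [0, 0, 0], [0, 0, 0], [0, 0, 0], [0, 0, 0], [0, 0, 0], [0, 0, 0]]' --dr '[[0, 0, 0], [0, 0, 0], [0, 0, 0], [0, 0, 0], [0, 0, 0], [0, 0, 0], [0, 0, 0], [0, 0, 0]]' --gripper -1

```text
time: 36.98
tool_pos: [483.1, -203.6, 37.0]
tcp_rot: [3.142, 0.0, 2.516]
contact_force: [0.2, -0.2, 0.2]
grip_width: 27.4
```

```bash
python3 plan.py 35 483.5 -203 140 2.517 586.2 250.6 140 3.343
```

```text
t 36.98 p [ 483.1 -203.6   37. ] rot [3.1415 0.     2.5159] w 27.4 F [ 0.2 -0.2  0.2] j [-0.55  0.56  1.75  0.    0.84 -1.49]
end [ 483.5 -203.   140. ] rows 3
end [586.2 250.6 140. ] rows 17
xyz [[0.0, 0.004, -0.572], [0.0, 0.004, -0.572], [0.0, 0.004, -0.573], [0.217, 0.51, 0.0], [0.186, 0.521, 0.0], [0.155, 0.531, 0.0], [0.123, 0.54, 0.0], [0.091, 0.546, 0.0]]
dr  [[0.0, 0.0, -0.003], [0.0, 0.0, -0.002], [0.0, 0.0, -0.003], [0.0, 0.0, -0.423], [0.0, 0.0, -0.422], [0.0, 0.0, -0.423], [0.0, 0.0, -0.422], [0.0, 0.0, -0.423]]
xyz [[0.059, 0.551, 0.0], [0.027, 0.553, 0.0], [-0.006, 0.554, 0.0], [-0.039, 0.552, 0.0], [-0.071, 0.549, 0.0], [-0.103, 0.544, 0.0], [-0.135, 0.537, 0.0], [-0.167, 0.528, 0.0]]
dr  [[0.0, 0.0, -0.422], [0.0, 0.0, -0.423], [0.0, 0.0, -0.422], [0.0, 0.0, -0.423], [0.0, 0.0, -0.422], [0.0, 0.0, -0.423], [0.0, 0.0, -0.422], [0.0, 0.0, -0.423]]
xyz [[-0.198, 0.517, 0.001]]
dr  [[0.0, 0.001, -0.422]]
```

>>> carry_out --xyz '[[0, 0, -0.3], [0, 0, -0.6], [0, 0, -0.6], [0, 0, -0.22], [0.22, 0.51, 0], [0.19, 0.52, 0], [0.16, 0.53, 0], [0.12, 0.54, 0]]' --dr '[[0, 0, 0], [0, 0, 0], [0, 0, 0], [0, 0, 0], [0, 0, -0.42], [0, 0, -0.42], [0, 0, -0.42], [0, 0, -0.42]]'

```text
time: 37.98
tool_pos: [511.7, -72.7, 139.1]
tcp_rot: [-3.142, -0.002, 2.752]
contact_force: [-0.5, 0.0, -0.7]
grip_width: 27.3
```

>>> carry_out --xyz '[[0.09, 0.55, 0], [0.06, 0.55, 0], [0.03, 0.55, 0], [-0.01, 0.55, 0], [-0.04, 0.55, 0], [-0.07, 0.55, 0], [-0.1, 0.54, 0], [-0.13, 0.54, 0]]' --dr '[[0, 0, -0.42], [0, 0, -0.42], [0, 0, -0.42], [0, 0, -0.42], [0, 0, -0.42], [0, 0, -0.42], [0, 0, -0.42], [0, 0, -0.42]]'

```text
time: 38.98
tool_pos: [570.9, 185.8, 138.8]
tcp_rot: [-3.141, -0.002, -3.062]
contact_force: [-0.5, -0.7, -0.3]
grip_width: 27.0
```

>>> carry_out --xyz '[[-0.17, 0.53, 0], [-0.2, 0.53, 0], [0, 0, 0], [0, 0, 0], [0, 0, 0]]' --dr '[[0, 0, -0.44], [0, 0, -0.45], [0, 0, 0], [0, 0, 0], [0, 0, 0]]'

```text
time: 39.6
tool_pos: [586.2, 249.4, 139.9]
tcp_rot: [-3.141, -0.001, -2.941]
contact_force: [0.4, 1.0, -0.0]
grip_width: 27.0
```

```bash
python3 plan.py 100 586.2 250.6 75 3.343
```

```text
t 39.6 p [586.2 249.4 139.9] rot [-3.1414e+00 -8.0000e-04 -2.9408e+00] w 27.0 F [ 0.4  1.  -0. ] j [ 0.28  0.61  1.3  -0.    1.23 -1.49]
end [586.2 250.6  75. ] rows 1
xyz [[-0.004, 0.02, 1.081]]
dr  [[-0.001, -0.006, -0.004]]
```

>>> carry_out --xyz '[[0, 0.01, 0.2], [0, 0, 0.3], [0, 0, 0.3], [0, 0, 0.28], [0, 0, 0], [0, 0, 0]]' --dr '[[0, 0, 0], [0, 0, 0], [0, 0, 0], [0, 0, 0], [0, 0, 0], [0, 0, 0]]'

```text
time: 40.35
tool_pos: [586.7, 251.0, 75.9]
tcp_rot: [3.141, 0.001, -2.939]
contact_force: [-0.2, 0.8, -0.1]
grip_width: 27.3
```

```bash
python3 plan.py 100 586.2 250.6 37.5 3.343;python3 v.py s17 586.2 250.6 44
```

```text
t 40.35 p [586.7 251.   75.9] rot [ 3.1415e+00  8.0000e-04 -2.9394e+00] w 27.3 F [-0.2  0.8 -0.1] j [ 0.28  0.68  1.37  0.    1.09 -1.49]
end [586.2 250.6  37.5] rows 1
xyz [[0.01, -0.006, 0.639]]
dr  [[0.001, 0.006, 0.006]]
```

View pics/s17.png

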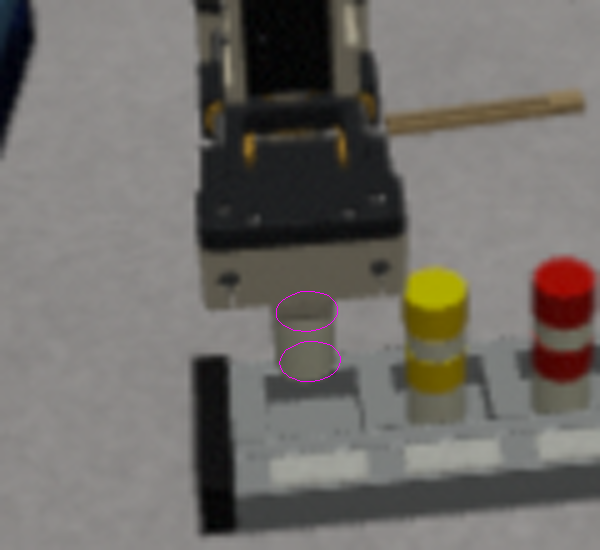

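>>> carry_out --xyz '[[0.01, 0, 0.15], [0, 0, 0.15], [0, 0, 0.15], [0, 0, 0.12], [0, 0, 0.07], [0, 0, 0], [0, 0, 0]]' --dr '[[0, 0, 0], [0, 0, 0], [0, 0, 0], [0, 0, 0], [0, 0, 0], [0, 0, 0], [0, 0, 0]]'

```text
time: 41.28
tool_pos: [585.8, 251.0, 37.0]
tcp_rot: [3.142, 0.0, -2.939]
contact_force: [0.8, 0.1, -0.9]
grip_width: 27.2
```

>>> carry_out --xyz '[[0, 0, 0], [0, 0, 0], [0, 0, 0], [0, 0, 0], [0, 0, 0], [0, 0, 0], [0, 0, 0]]' --dr '[[0, 0, 0], [0, 0, 0], [0, 0, 0], [0, 0, 0], [0, 0, 0], [0, 0, 0], [0, 0, 0]]' --gripper 0.6

```text
time: 42.15
tool_pos: [585.7, 250.9, 37.0]
tcp_rot: [3.142, 0.0, -2.939]
contact_force: [-0.2, -0.2, -0.4]
grip_width: 73.0
```

>>> carry_out --xyz '[[0, 0, -0.2], [0, 0, -0.4], [0, 0, -0.5], [0, 0, -0.6], [0, -0.5, 0], [0, -0.7, 0], [0, -0.7, 0], [0, -0.7, 0]]' --dr '[[0, 0, 0], [0, 0, 0], [0, 0, 0], [0, 0, 0], [0, 0, 0], [0, 0, 0], [0, 0, 0], [0, 0, 0]]'

```text
time: 43.15
tool_pos: [617.4, 96.9, 140.2]
tcp_rot: [-3.141, 0.001, -2.939]
contact_force: [0.0, -0.4, 0.7]
grip_width: 73.3
```

>>> carry_out --xyz '[[0, -0.7, 0], [0, -0.7, 0], [0, -0.5, 0], [0, 0, 0], [0, 0, 0]]' --dr '[[0, 0, 0], [0, 0, 0], [0, 0, 0], [0, 0, 0], [0, 0, 0]]'

```text
time: 43.78
tool_pos: [639.9, -13.0, 139.5]
tcp_rot: [3.141, 0.0, -2.939]
contact_force: [0.4, -0.1, 0.1]
grip_width: 73.5
```

```bash
python3 look.py fin 60 120 190 280 180 210 330 310
```

```text
(no output)
```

View pics/fin.png

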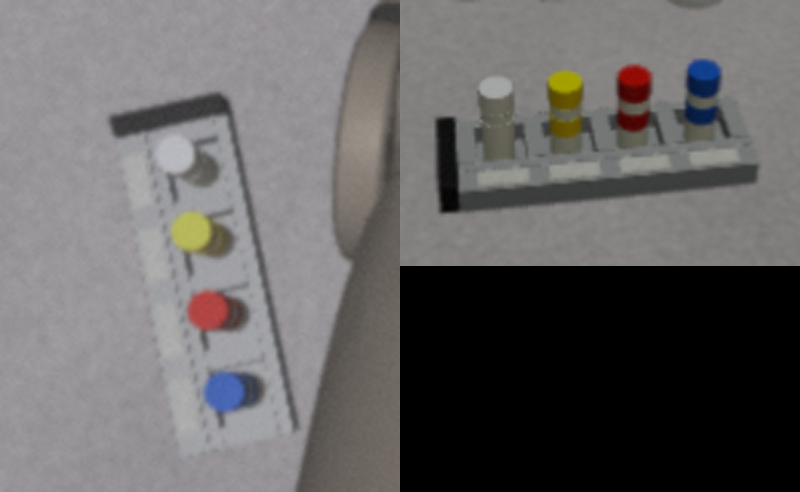

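```bash
python3 -c "
from plant import *
o=get_obs();print(o['time'],o['dq'],o['contact_force']);print(close_job())"
```

```text
43.875 [ 0.00358719  0.00216496  0.00247145 -0.00278134  0.00025448 -0.00034923] [ 0.25810842 -0.92161144 -0.11317775]
the job is handed in; nothing more can be done
None
```

All four vials are in the grey rack in reverse order, and I handed the job in at 43.9 s. From the black end they stand white, yellow, red, blue. In the green rack the order from its black end was blue, red, yellow, white.

- **Final check:** both cameras show every vial upright in its own well and released. The arm was clear and nearly still, with about 1 N on the force reading, which is within its noise.
- **Disagreement:** the pictures put the fingertips about 35 mm higher than the reported TCP and the 22 mm fingertip length imply. I tested this by closing the jaws at the nominal grasp height. They shut to 0.6 mm above the blue vial's cap, so I grasped and placed everything about 37 mm lower. I did not find out why. The horizontal position matched the pictures to about 2 mm.
- **Not measured:** I have no direct reading that each vial sits on its well floor. I released each one within about 1 mm of its pick-up height, which is the same floor height in both racks, and the pictures agree with that.

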